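Seat the rail in its bay behind the clamped lens post

TASK

Push the loose aluminium rail into its bay on the optical breadboard: work its right end in behind the lens post first, then swing the other end in, until the rail lies flush along the back fence, between the two end stops. Only push it with the fingertips, so that it slides flat on the breadboard and is never picked up or tipped; the lens post is already aligned, so do not hit it or force the rail against it, and leave everything else where it is.

Things in the scene. Friction and masses are not known exactly. Their poses are not given: they have to be found in the camera images.
- rail: loose T-slot rail of bare aluminium, a square bar 30 x 30 mm, 250 mm long, about 0.25 kg, lying on the breadboard in front of its bay and shifted to the left. Origin at the centre of its underside; y along its length (left end at y = +125 mm, right end at -125 mm), x across it, away from the robot, z up.
- rail_right_end (a point): centre of the lower edge of the rail's right end face (the end that goes in first, behind the post)
- rail_left_end (a point): centre of the lower edge of the rail's left end face
- board: fixed dark breadboard with a grid of small holes, 150 mm deep (x), 600 mm long (y), 12 mm thick, up to 2 degrees askew on the worktop. Origin at the centre of its underside; x away from the robot, y to the left. A short fixed mirror post, 91 mm tall, stands at its far left corner (x = +45, y = +265 mm).
- bay_seat (a point): point on the breadboard's top under the middle of the seated rail (board x = +30, y = -131 mm), axes as the breadboard's: the rail's origin belongs here with its y axis along this y. The back fence, a bare aluminium bar 22 mm high, has its front face 15 mm behind this point (x = +15 mm here) and runs the whole length of the bay. The bay is open toward the robot.
- bay_left (a point): middle of the inner face of the bay's left end stop, at the breadboard's top, 131 mm left of bay_seat. The stop is a bar 12 mm wide, 22 mm high, that sticks out from the fence to 5 mm in front of this point.
- bay_right (a point): middle of the inner face of the bay's right end stop, at the breadboard's top, 131 mm right of bay_seat, so the bay is 262 mm long inside. The stop is a bar 12 mm wide, 22 mm high, that sticks out from the fence to 15 mm in front of this point.
- post: fixed steel pillar post, 25 mm in diameter, with a round lens mount on top (36 mm across; 39 to 80 mm above the breadboard). It stands before the bay, 190 to 220 mm right of the breadboard's middle, its back 45 mm before the fence: the rail passes behind it with 15 mm to spare. A clamping fork 20 mm high runs from its foot 65 mm toward the robot and the right. Origin at its foot.
- weight_small: small brass weight, 18 mm in diameter, 27 mm tall, standing loose at the front of the breadboard left of the post; origin under its centre; to be left alone
- weight_big: larger brass weight, 28 mm in diameter, 35 mm tall, standing loose at the front right corner of the breadboard; origin under its centre; to be left alone
- spanner: spanner 177 mm long, 30 wide, 6 thick, lying on the worktop left of the breadboard; origin under its middle; to be left alone
- interface_box: dark measuring interface box, 109 x 130 x 37 mm, on the worktop right of the breadboard; to be left alone
- screwdriver: screwdriver 197 mm long with a 29 mm thick handle, lying on the worktop far to the left; origin under its centre; to be left alone
- vial: capped sample vial, 27 mm in diameter, 59 mm tall, in the gap left of the incubator, the one nearer the robot; origin under its centre; to be left alone
- vial_b: capped sample vial, 27 mm in diameter, 59 mm tall, in the gap left of the incubator, behind the other vial; origin under its centre; to be left alone
- beaker: glass beaker, 70 mm wide, 92 mm tall, in the gap left of the incubator, behind the vials; origin under its centre; to be left alone
- flask: stoppered conical flask, 66 mm in diameter, 111 mm tall, in the gap right of the incubator; origin under its centre; to be left alone

How it is judged (in metres and radians):
On the way:
1. the rail's right end has passed behind the post (x of rail_right_end in the frame of board above 0.01 m and y of rail_right_end in the frame of board below -0.222 m), for 0.1 s.
At the end, for the whole second after the job is handed in: The rail lies flat on the breadboard in the bay, between the two end stops, with neither end more than 4 mm off the fence, at rest and released (x of each of rail_right_end, rail_left_end in the frame of bay_seat above -0.004 m and y of rail in the frame of bay_seat between -0.009 and 0.009 m and x of rail in the frame of bay_seat below 0.004 m and z of rail in the frame of bay_seat below 0.003 m and angle between rail's own z axis and vertical below 0.03 rad and linear speed of rail below 0.01 m/s); the robot touches nothing.
It fails at once if the rail is lifted or carried (more than 6 mm off the breadboard, or tipped) (z of rail in the frame of board above 0.018 m or angle between rail's own z axis and vertical above 0.15 rad).
It fails at once if the hand or arm hits the lens post (over 5 N) (contact force between any of the fingers, the arm and post above 5 N).
It fails at once if the rail is forced against the lens post (over 25 N) (contact force between rail and post above 25 N).
It fails at once if a weight, tool, vial, vessel or the interface box is moved more than 15 mm (distance of any of weight_small, weight_big, spanner, interface_box, screwdriver, vial, vial_b, beaker, flask from where it was at the start of the episode above 0.015 m).
It also fails if it takes over 72 s, if anything falls off the work surface, if the arm or the gripper's body presses on something with over 40 N, if the wrist force passes 120 N, or if a joint passes its speed limit or range.

ROBOT

A 7-joint arm with a two-finger parallel gripper is mounted at the origin on a cart in front of the work surface, level with it; the furniture and walls round the work are solid. World frame = base frame: x ahead of the robot, y to its left, z up, the work surface at z = 0. Lengths are in m, angles in degrees, forces in N, time in s.
With the tool pointing down it reaches from about 0.375 to 0.925 m from the base axis. Payload 3.1 kg.
Tool frame: the origin (TCP) lies at the very end of the fingers, on their centre line; the grasp point (between the pads) lies 19 mm behind it; x points along the fingers, z is the direction in which the jaws open and shut, and the axes are right-handed (so a half turn about x gives the same grasp; the last joint's range is limited). The gripper opens to 85 mm and grips with 20 to 120 N. Pads are 22 mm wide; open, the fingers measure 114 mm over their backs; the gripper's body (76 mm by 85 mm) begins 54 mm behind the grasp point. The pads swing forward as they close: fully open they stand 13 mm farther back than shut.
Start: joints at [65.042, 21.939, 2.515, 91.553, -1.026, 66.532, -2.859], TCP at [0.215, -0.613, 0.231] pointing down, gripper open.
Joint ranges: [-149.38, 149.38], [-23.57, 123.04], [-84.95, 90], [0, 143.3], [-89.99, 269.99], [3.08, 112.72], [-163.45, 163.45]. Speed limits (degrees/s): [159.86, 159.86, 180, 180, 180, 180, 180].

INTERFACE

Orientations are given as a 3x3 rotation matrix whose columns are the frame's x, y, z axes.
In Python, from station import env gives the robot as it stands.
- The arm moves only by the tool send_rows, never from a script. Its argument "deltas" is a list of rows, each an object of numbers: "x", "y", "z": the shift along the tool's x, y, z in cm; "rx", "ry", "rz": the turn, a rotation vector about the tool's x, y, z in degrees; "hand": the closure, from 0 (fully open) to 1 (shut). In form: [{"x": .., "y": .., "z": .., "rx": .., "ry": .., "rz": .., "hand": ..}, ...]. A call has 1 to 10 rows; each row is the pose to reach, as a shift and turn from the pose commanded when the call began, along the tool's axes at that moment; what a row does not reach only later rows make up. A row lasts 1/10 s, in which the tool goes at most 50 mm and 8.59 degrees, less where a joint would pass 70% of its speed; a pose out of reach is approached as far as the arm can. A call with a gripper value outside its range is refused whole. The fingers move at their own pace and stop on an object; "newtons" is the grip in N (left out, the last holds). Time passes only in rows, so rows that repeat a pose let the fingers close. It gives the time, the measured TCP pose, the force and the opening at its end, in the units of the state.
- env.observe(): the state, without advancing time (a new reading comes with each control period).
- env.camera(name): name is "side" or "top"; returns the picture (400x640x3 uint8, blue, green, red); there is no depth.
- env.get_calibration(name): a dict with "intrinsics" (3x3 intrinsics, pixels), "D" ([k1, k2, p1, p2, k3] as OpenCV has them; the pictures are not rectified), "pose" (4x4, takes a point from camera to world coordinates). Camera axes: x right, y up, looking along -z (the intrinsics and any distortion apply to the point x, -y, -z); pixel columns grow to the right and rows downward; lengths in m; the calibration is good to about 2 mm. A picture is of the moment at which its call begins. get_calibration takes no time and is no camera call.
- env.finish_job(): hands the job in, once; it reports no verdict.
Trained networks look in the newest picture that a camera, given by its name, has taken for a name from the list of things; names that differ only in an ending like _2 or _b are one class to them, and where a whole thing is asked for, a point or a joint stands for the part that bears it (a point fixed in the world has none). Each returns a list of dicts, best first, with "p" (0 to 1); they miss things now and then, are a little off and sometimes report something else, mostly with a low value. They report only what shows in the picture. A call takes as long as a camera call.
- env.outline_of(camera, target): "mask" (400x640 bool, what is visible of it) and "bbox" ([left, top, right, bottom] in pixels, round what is visible of it).
The state is a dict: "t": time; "joints": joint angles; "joint_velocities": joint speeds; "tau": joint torques, N m; "eef_pos": TCP position; "tcp_rot": TCP orientation; "ft_force": force on the tool from outside, world axes, zero at the start; "wrist_torque": the same for the moment, N m; "grip_width": opening from 0.0 (shut) to 1.0 (fully open).
Only numpy, scipy, OpenCV 4.12 (cv2) and the standard library are available. Lean on these libraries where they do the work, as an engineer would, in place of code of your own. Each camera call takes 0.05 s, during which the arm holds its last target.

## Working session

There is one attempt and no reset: what is moved stays moved. The work goes in short steps, Python scripts to look and compute and a tool call to move; the robot and the scene stay as the last step left them, time stands still between calls to the robot, and variables do not carry over. Pictures are saved under pics/ and viewed, and the job is handed in when it is done.

Besides the shell and the picture viewer there is one more tool, called after ">>>" as a command line: name --argument value ..., lists and objects as JSON in quotes. send_rows: Moves the arm, as the interface text tells. Its arguments: {"type":"object","properties":{"deltas":{"type":"array"},"newtons":{"type":"number"}},"required":["deltas"]}

```bash
ls; mkdir -p pics
python3 - <<'E'
from station import env
import cv2, json, numpy as np
np.set_printoptions(precision=4,suppress=True)
s=env.observe(); print(s)
for n in ("side","top"):
    im=env.camera(n); cv2.imwrite(f"pics/{n}0.png",im)
    c=env.get_calibration(n); print(n,c)
E
```

```text
pics
{'t': 0.0, 'joints': array([65.0431, 21.9919,  2.5103, 91.6512, -1.0266, 66.5312, -2.86  ]), 'joint_velocities': array([-0.0588,  0.0876,  0.0632, -0.0723, -0.0797,  0.0674, -0.0526]), 'tau': array([ -0.0007, -43.3461,   1.0239, -24.9515,   0.0105,   0.0113,
         0.    ]), 'eef_pos': array([ 0.2151, -0.6124,  0.2299]), 'tcp_rot': array([[-0.001 ,  0.9435,  0.3315],
       [ 0.0025,  0.3315, -0.9435],
       [-1.    , -0.0001, -0.0026]]), 'ft_force': array([0.1372, 0.1202, 0.6524]), 'wrist_torque': array([ 0.0465,  0.0026, -0.0098]), 'grip_width': 1.0006537861729028}
side {'intrinsics': array([[510.983 ,   0.    , 317.6854],
       [  0.    , 510.983 , 202.1702],
       [  0.    ,   0.    ,   1.    ]]), 'D': array([0.0389, 0.    , 0.    , 0.    , 0.    ]), 'pose': array([[ 0.9155,  0.2042, -0.3468,  0.0117],
       [-0.4023,  0.4788, -0.7803, -1.322 ],
       [ 0.0067,  0.8539,  0.5204,  0.9487],
       [ 0.    ,  0.    ,  0.    ,  1.    ]])}
top {'intrinsics': array([[446.0675,   0.    , 319.7489],
       [  0.    , 446.0675, 204.4902],
       [  0.    ,   0.    ,   1.    ]]), 'D': array([-0.0369,  0.    ,  0.    ,  0.    ,  0.    ]), 'pose': array([[ 0.3323,  0.9191, -0.2116,  0.3217],
       [-0.9432,  0.3246, -0.0716, -0.0722],
       [ 0.0029,  0.2234,  0.9747,  1.4613],
       [ 0.    ,  0.    ,  0.    ,  1.    ]])}
```

View pics/top0.png

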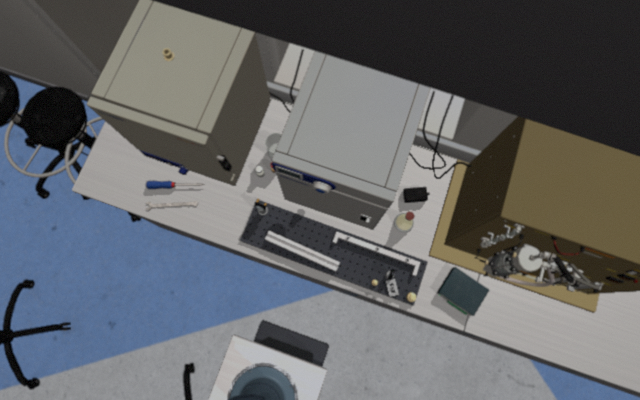

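View pics/side0.png

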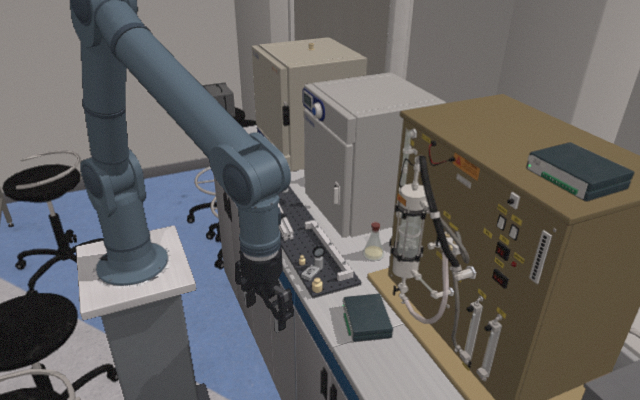

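```bash
cat > h.py <<'E'
import numpy as np, cv2
np.set_printoptions(precision=4,suppress=True)
def cal(env,n):
    c=env.get_calibration(n); return c["intrinsics"],np.array(c["D"],float),c["pose"]
def ray(C,uv):
    K,D,P=C
    q=cv2.undistortPoints(np.array(uv,float).reshape(-1,1,2),K,D)[:,0]
    d=np.c_[q[:,0],-q[:,1],-np.ones(len(q))]@P[:3,:3].T
    return P[:3,3],d
def onz(C,uv,z):
    o,d=ray(C,uv); t=(z-o[2])/d[:,2]; return o+d*t[:,None]
def proj(C,X):
    K,D,P=C
    p=(np.array(X,float).reshape(-1,3)-P[:3,3])@P[:3,:3]
    p=p*[1,-1,-1]
    return cv2.projectPoints(p.reshape(-1,1,3),np.zeros(3),np.zeros(3),K,D)[0][:,0]
E
python3 - <<'E'
from station import env
import cv2,numpy as np
for n in ("top","side"):
  vis=env.camera(n)
  for i,t in enumerate(("rail","board","post","weight_small","weight_big")):
    r=env.outline_of(n,t)
    print(n,t,[(round(x["p"],2),x["bbox"],int(x["mask"].sum())) for x in r])
    if r:
      np.save(f"m_{n}_{t}.npy",r[0]["mask"])
      cs,_=cv2.findContours(r[0]["mask"].astype(np.uint8),0,2)
      cv2.drawContours(vis,cs,-1,[(0,0,255),(0,255,0),(255,0,0),(0,255,255),(255,0,255)][i],1)
  cv2.imwrite(f"pics/{n}_m.png",vis)
print(env.observe()["t"])
E
```

```text
top rail [(0.76, [264.3, 231.6, 336.8, 273.4], 822)]
top board [(0.89, [239.0, 198.8, 429.3, 308.3], 7439)]
top post [(0.51, [384.4, 267.8, 398.3, 293.7], 211)]
top weight_small []
top weight_big [(0.53, [406.6, 292.8, 413.9, 301.1], 74)]
side rail [(0.78, [278.8, 219.6, 292.9, 239.9], 205)]
side board [(0.93, [277.9, 186.1, 359.3, 298.8], 3714)]
side post [(0.8, [302.6, 246.1, 326.1, 281.1], 380)]
side weight_small [(0.42, [295.1, 257.2, 307.1, 267.0], 27)]
side weight_big [(0.63, [311.5, 276.7, 323.6, 295.1], 129)]
0.7
```

Run:
```python
import cv2
im=cv2.imread("pics/top0.png"); c=im[190:315,232:436]; cv2.imwrite("pics/topz.png",cv2.resize(c,None,fx=3.9,fy=3.9,interpolation=cv2.INTER_CUBIC))
im=cv2.imread("pics/top_m.png"); c=im[190:315,232:436]; cv2.imwrite("pics/topmz.png",cv2.resize(c,None,fx=3.9,fy=3.9,interpolation=cv2.INTER_NEAREST))
im=cv2.imread("pics/side_m.png"); c=im[180:305,260:380]; cv2.imwrite("pics/sidez.png",cv2.resize(c,None,fx=4.6,fy=4.6,interpolation=cv2.INTER_CUBIC))
```

```text
(no output)
```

View pics/topz.png

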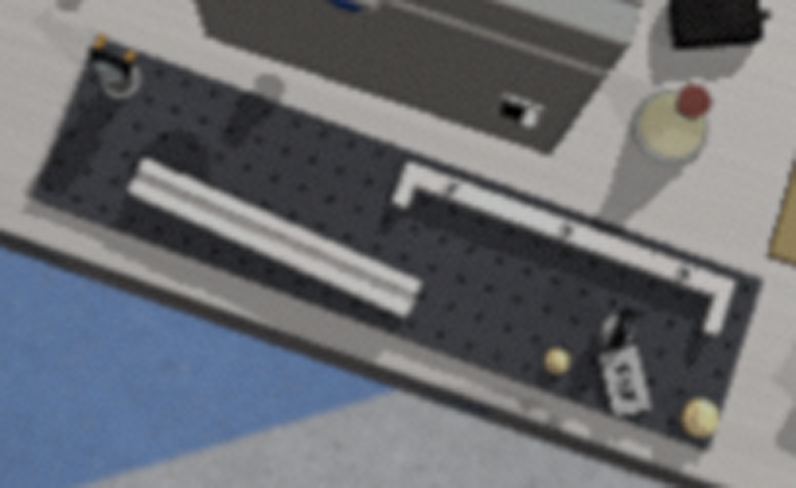

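View pics/topmz.png

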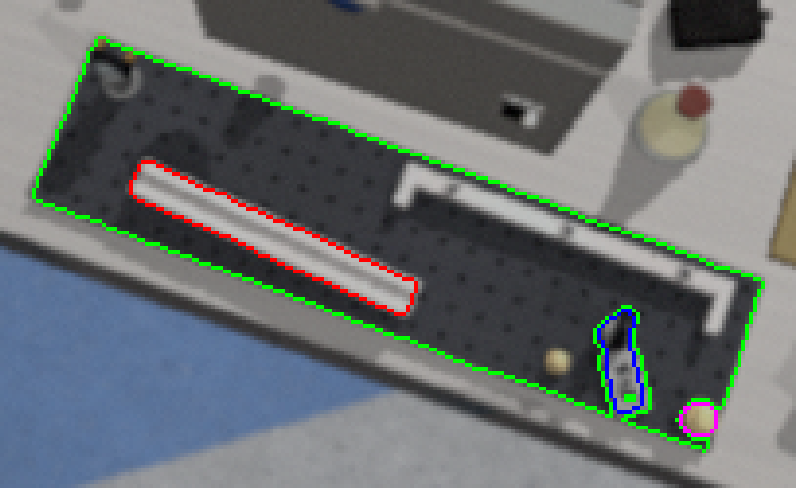

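View pics/sidez.png

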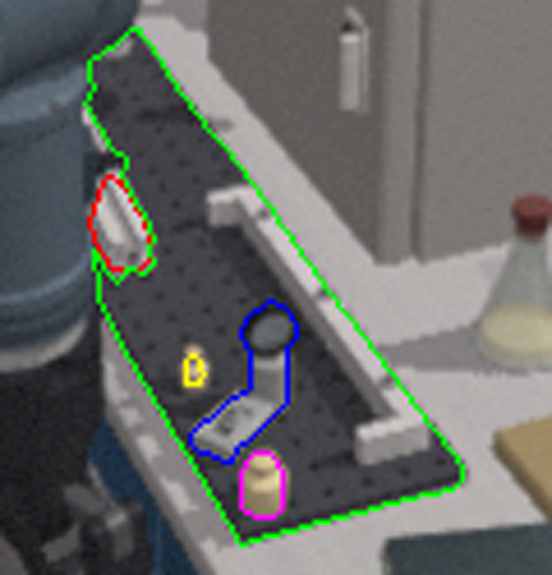

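```bash
cat > fit.py <<'E'
from h import *
from scipy.optimize import minimize, least_squares
def boxpts(p,lx,ly,z0,z1):
    x,y,a=p; c,s=np.cos(a),np.sin(a)
    return np.array([[x+c*i-s*j,y+s*i+c*j,z] for i in(-lx/2,lx/2) for j in(-ly/2,ly/2) for z in(z0,z1)])
def contour(mask):
    cs,_=cv2.findContours(mask.astype(np.uint8),cv2.RETR_EXTERNAL,cv2.CHAIN_APPROX_NONE)
    return max(cs,key=len)[:,0].astype(float)
def resid(C,cont,pts,inset=0.5):
    h=cv2.convexHull(proj(C,pts).astype(np.float32))
    return np.array([cv2.pointPolygonTest(h,(float(u),float(v)),True) for u,v in cont])-inset
def fitbox(items,p0,lx,ly,z0,z1,inset=0.5,keep=None):
    # items: list of (C,contour)
    f=lambda p:np.concatenate([resid(C,c,boxpts(p,lx,ly,z0,z1),inset) for C,c in items])
    r=least_squares(f,p0,loss="soft_l1",f_scale=0.5,diff_step=1e-4,x_scale=[.01,.01,.02])
    return r.x,np.sqrt(np.mean(f(r.x)**2)),r
def topts(p,P):  # board/rail frame->world
    x,y,a=p;c,s=np.cos(a),np.sin(a);P=np.asarray(P,float).reshape(-1,3)
    return np.c_[x+c*P[:,0]-s*P[:,1],y+s*P[:,0]+c*P[:,1],P[:,2]]
def inframe(p,q):
    x,y,a=p;c,s=np.cos(a),np.sin(a);d=np.array(q[:2])-[x,y];return np.array([c*d[0]+s*d[1],-s*d[0]+c*d[1]])
E
python3 - <<'E'
from station import env
from fit import *
T=cal(env,"top");S=cal(env,"side")
mb=np.load("m_top_board.npy");mr=np.load("m_top_rail.npy");mp=np.load("m_top_post.npy")
cb=contour(mb); print(len(cb))
p0=np.r_[onz(T,[334,253],0.012)[0][:2],0.0]; print(p0)
best={}
for nm,it in (("top",[(T,cb)]),):
    pb,e,r=fitbox(it,p0,.15,.6,0,.012); print(nm,pb,np.degrees(pb[2]),e)
cs=contour(np.load("m_side_board.npy"))
k=cs[(cs[:,0]>300)|((cs[:,0]>297)&(cs[:,1]<200))]
pb2,e,r=fitbox([(S,k)],pb,.15,.6,0,.012); print("side",pb2,np.degrees(pb2[2]),e)
cr=contour(mr)
for ins in(0,.5):
  pr,e,r=fitbox([(T,cr)],np.r_[onz(T,[300,252],.042)[0][:2],pb[2]],.03,.25,.012,.042,ins); print("rail",pr,np.degrees(pr[2]),e)
print("rail ends in board", inframe(pb,topts(pr,[0,-.125,0])[0]),inframe(pb,topts(pr,[0,.125,0])[0]))
np.save("pb.npy",pb);np.save("pr.npy",pr)
for n,C in(("top",T),("side",S)):
  im=cv2.imread(f"pics/{n}0.png"); f=5
  box=(232,190,436,315) if n=="top" else (260,180,380,305)
  c=cv2.resize(im[box[1]:box[3],box[0]:box[2]],None,fx=f if n!="top" else 3.9,fy=f if n!="top" else 3.9,interpolation=cv2.INTER_CUBIC); sc=f if n!="top" else 3.9
  def line(P,col,cl=True,p=pb):
    q=proj(C,topts(p,P)); q=((q-[box[0],box[1]]+.5)*sc).astype(np.int32)
    cv2.polylines(c,[q],cl,col,1,cv2.LINE_AA)
  line([[a*.075,b*.3,.012] for a,b in((1,1),(1,-1),(-1,-1),(-1,1))],(0,255,0))
  z=.034
  line([[.045,0,z],[.045,-.262,z],[.015,-.262,z],[.015,-.274,z]],(0,0,255),False)
  line([[.045,0,z],[.025,0,z],[.025,.012,z]],(0,0,255),False)
  line([[a*.015,b*.125,.042] for a,b in((1,1),(1,-1),(-1,-1),(-1,1))],(255,255,0),True,pr)
  line([[a*.015,b*.125,.012] for a,b in((1,1),(1,-1),(-1,-1),(-1,1))],(255,0,0),True,pr)
  cv2.imwrite(f"pics/{n}_ov.png",c)
E
```

```text
500
[ 0.499  -0.0633  0.    ]
top [ 0.5052 -0.0571  0.    ] 0.001952783122463322 5.087543953277339
side [ 0.503  -0.0561  0.    ] 0.001953216826915703 0.7215084450231471
rail [0.4694 0.0386 0.    ] 0.001952783122463322 1.7246088415402565
rail [0.4698 0.0384 0.    ] 0.001952783122463322 1.7279926972961277
rail ends in board [-0.0354 -0.0295] [-0.0354  0.2205]
```

```bash
python3 - <<'E'
s=open("fit.py").read()
a=s.index("    r=least_squares"); b=s.index("def topts")
s=s[:a]+'''    w=np.array([.005,.005,.02])
    g=lambda q:np.sum(np.sqrt(1+(f(np.array(p0)+q*w)/0.5)**2)-1)
    q=np.zeros(3)
    for _ in range(4): r=minimize(g,q,method="Nelder-Mead",options=dict(initial_simplex=q+np.vstack([np.zeros(3),np.eye(3)]),xatol=1e-3,fatol=1e-4)); q=r.x
    p=np.array(p0)+q*w
    return p,np.median(abs(f(p))),r
'''+s[b:]
open("fit.py","w").write(s)
E
cat > ov.py <<'E'
from fit import *
def overlay(n,C,im,pb,pr,out,box=None,sc=None,ext=()):
  box=box or ((232,190,436,315) if n=="top" else (260,180,380,305)); sc=sc or (3.9 if n=="top" else 4.7)
  c=cv2.resize(im[box[1]:box[3],box[0]:box[2]],None,fx=sc,fy=sc,interpolation=cv2.INTER_CUBIC)
  def line(P,col,cl=True,p=pb):
    q=proj(C,topts(p,P)); q=((q-[box[0],box[1]]+.5)*sc).astype(np.int32)
    cv2.polylines(c,[q],cl,col,1,cv2.LINE_AA)
  line([[a*.075,b*.3,.012] for a,b in((1,1),(1,-1),(-1,-1),(-1,1))],(0,255,0))
  z=.034
  line([[.045,0,z],[.045,-.262,z],[.015,-.262,z],[.015,-.274,z]],(0,0,255),False)
  line([[.045,0,z],[.025,0,z],[.025,.012,z]],(0,0,255),False)
  for zz,col in((.042,(255,255,0)),(.012,(255,0,0))):
    line([[a*.015,b*.125,zz] for a,b in((1,1),(1,-1),(-1,-1),(-1,1))],col,True,pr)
  for (bx,by,r,zz,col) in ext:
    t=np.linspace(0,2*np.pi,40); line(np.c_[bx+r*np.cos(t),by+r*np.sin(t),0*t+zz],col)
  cv2.imwrite(out,c)
E
python3 - <<'E'
from station import env
from fit import *
from ov import overlay
T=cal(env,"top");S=cal(env,"side")
mb=np.load("m_top_board.npy");mr=np.load("m_top_rail.npy")
cb=contour(mb)
p0=np.r_[onz(T,[334,253],0.012)[0][:2],0.0]
for ins in (0,.5):
  pb,e,r=fitbox([(T,cb)],p0,.15,.6,0,.012,ins); print("top",pb,np.degrees(pb[2]),e)
cs=contour(np.load("m_side_board.npy"))
k=cs[(cs[:,0]>300)|((cs[:,0]>297)&(cs[:,1]<200))]
pb2,e,r=fitbox([(S,k)],pb,.15,.6,0,.012); print("side",pb2,np.degrees(pb2[2]),e)
cr=contour(mr)
for ins in(0,.5):
  pr,e,r=fitbox([(T,cr)],np.r_[onz(T,[300,252],.042)[0][:2],pb[2]],.03,.25,.012,.042,ins); print("rail",pr,np.degrees(pr[2]),e)
print("rail ends in board", inframe(pb,topts(pr,[0,-.125,0])[0]),inframe(pb,topts(pr,[0,.125,0])[0]))
np.save("pb.npy",pb);np.save("pr.npy",pr);np.save("pb2.npy",pb2)
ext=[(.045-.045-.0125,-.205,.0125,.03,(255,0,255)),(-.0125,-.205,.018,.092,(255,0,255))]
overlay("top",T,cv2.imread("pics/top0.png"),pb,pr,"pics/top_ov.png",ext=ext)
overlay("side",S,cv2.imread("pics/side0.png"),pb2,pr,"pics/side_ov.png",ext=ext)
E
```

```text
top [ 0.5049 -0.0572 -0.014 ] -0.8006895632272493 0.5350839654309016
top [ 0.5048 -0.057  -0.0153] -0.8740934894417551 0.34215322838087764
side [ 0.5061 -0.0562 -0.019 ] -1.0892207915737533 0.2425934763288924
rail [ 0.4695  0.0379 -0.0821] -4.705408944832193 0.33793586827244637
rail [ 0.4695  0.038  -0.0818] -4.687451900407185 0.25845344262139414
rail ends in board [-0.045  -0.0303] [-0.0284  0.2192]
```

View pics/top_ov.png

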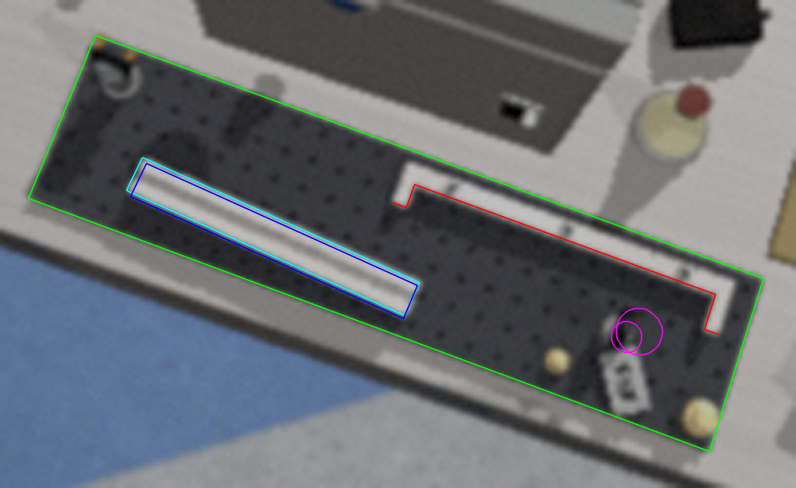

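View pics/side_ov.png

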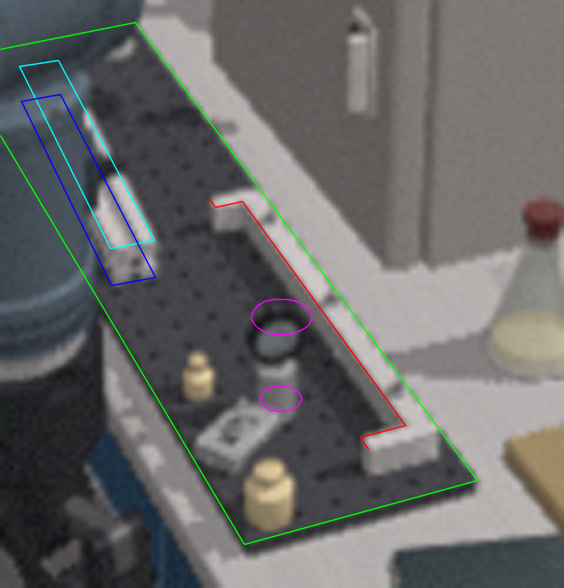

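```bash
cat > mv.py <<'E'
from fit import *
from scipy.spatial.transform import Rotation as R
def delta(env,bx,by,z,th,pb=None):
    """target TCP in board frame, tool x down, tool z along d(th)"""
    pb=np.load("pb.npy") if pb is None else pb
    s=env.observe(); p=s["eef_pos"]; Q=s["tcp_rot"]
    t=topts(pb,[bx,by,z])[0]
    a=np.radians(th)+pb[2]; zt=np.array([np.sin(a),-np.cos(a),0]); xt=np.array([0,0,-1.]); yt=np.cross(zt,xt)
    Rt=np.c_[xt,yt,zt]
    print("now board",inframe(pb,p),"z",p[2],"tgt world",t,"delta cm",Q.T@(t-p)*100,"rotvec",np.degrees(R.from_matrix(Q.T@Rt).as_rotvec()),"F",s["ft_force"],"t",s["t"])
def railpt(pb,pr,r,off):
    """board coords of point at r right of rail centre, off in front (toward robot) of axis"""
    th=-(pr[2]-pb[2]) # not used sign here
    w=topts(pr,[-off,-r,0])[0]; return inframe(pb,w)
E
python3 - <<'E'
from station import env
from mv import *
pb=np.load("pb.npy");pr=np.load("pr.npy")
th=np.degrees(pr[2]-pb[2]);print(th)
b=railpt(pb,pr,.012,.015+.011+.012);print(b)
delta(env,b[0],b[1],.15,6)
S=cal(env,"side");
E
```

```text
-3.8133584109654293
[-0.0754  0.085 ]
now board [-0.2809 -0.5606] z 0.23134267298476632 tgt world [0.4307 0.0291 0.15  ] delta cm [  8.1278  41.6003 -53.4763] rotvec [14.2301  0.0066 -0.0004] F [0.1565 0.4331 0.2699] t 0.7
```

>>> send_rows --deltas '[{"y": 2,"z": -2.6,"rx": 1.5,"hand": 1},{"y": 5,"z": -6,"rx": 3,"hand": 1},{"y": 8,"z": -10,"rx": 5,"hand": 1},{"y": 11,"z": -14,"rx": 7,"hand": 1},{"y": 14,"z": -18,"rx": 9,"hand": 1},{"y": 17,"z": -22,"rx": 11,"hand": 1},{"y": 20,"z": -26,"rx": 13,"hand": 1},{"y": 23,"z": -30,"rx": 14,"hand": 1},{"y": 26,"z": -33.5,"rx": 14.2,"hand": 1},{"y": 28,"z": -36,"rx": 14.2,"hand": 1}]'

```text
$.deltas[0]: bad value
```

Run:
```python
from station import env
from mv import *
delta(env,-.0754,.085,.15,6)
s=env.observe();print(s["eef_pos"],s["joints"],s["grip_width"])
```

```text
now board [-0.2809 -0.5606] z 0.23134267298476632 tgt world [0.4307 0.0291 0.15  ] delta cm [  8.1278  41.6026 -53.4755] rotvec [14.2301  0.0066 -0.0004] F [0.1565 0.4331 0.2699] t 0.7
[ 0.2154 -0.6133  0.2313] [65.0434 21.9348  2.516  91.5491 -1.0234 66.532  -2.8591] 0.9985847327150866
```

>>> send_rows --deltas '[{"x": 0,"y": 2,"z": -2.6,"rx": 1.5,"ry": 0,"rz": 0,"hand": 1},{"x": 0,"y": 5,"z": -6,"rx": 3,"ry": 0,"rz": 0,"hand": 1},{"x": 0,"y": 8,"z": -10,"rx": 5,"ry": 0,"rz": 0,"hand": 1},{"x": 0,"y": 11,"z": -14,"rx": 7,"ry": 0,"rz": 0,"hand": 1},{"x": 0,"y": 14,"z": -18,"rx": 9,"ry": 0,"rz": 0,"hand": 1},{"x": 0,"y": 17,"z": -22,"rx": 11,"ry": 0,"rz": 0,"hand": 1},{"x": 0,"y": 20,"z": -26,"rx": 13,"ry": 0,"rz": 0,"hand": 1},{"x": 0,"y": 23,"z": -30,"rx": 14,"ry": 0,"rz": 0,"hand": 1},{"x": 0,"y": 26,"z": -33.5,"rx": 14.2,"ry": 0,"rz": 0,"hand": 1},{"x": 0,"y": 28,"z": -36,"rx": 14.2,"ry": 0,"rz": 0,"hand": 1}]'

```text
t: 1.7
eef_pos: [0.3613, -0.1776, 0.2318]
tcp_rot: [[0.001, 0.996, 0.093], [-0.001, 0.093, -0.996], [-1.0, 0.001, 0.001]]
ft_force: [0.2, -1.2, 0.4]
grip_width: 0.004
```

Run:
```python
from station import env
from mv import *
delta(env,-.0754,.085,.15,6)
s=env.observe();print(s["eef_pos"],s["joints"],s["grip_width"])
```

```text
now board [-0.1416 -0.1227] z 0.23176933741490924 tgt world [0.4307 0.0291 0.15  ] delta cm [  8.1747   8.8302 -19.9376] rotvec [ 0.231   0.0376 -0.071 ] F [ 0.2273 -1.2134  0.3716] t 1.7
[ 0.3613 -0.1776  0.2318] [ 38.8274  -5.0898 -17.4869 122.5172  -1.7238  62.2689 -62.4376] 0.004436349897626472
```

>>> send_rows --deltas '[{"x": 0,"y": 1.5,"z": -3,"rx": 0.2,"ry": 0,"rz": 0,"hand": 1},{"x": 1,"y": 3.2,"z": -7,"rx": 0.2,"ry": 0,"rz": 0,"hand": 1},{"x": 3,"y": 5,"z": -11,"rx": 0.2,"ry": 0,"rz": 0,"hand": 1},{"x": 6,"y": 6.8,"z": -15,"rx": 0.2,"ry": 0,"rz": 0,"hand": 1},{"x": 9,"y": 8,"z": -18,"rx": 0.2,"ry": 0,"rz": 0,"hand": 1},{"x": 12,"y": 8.8,"z": -19.9,"rx": 0.2,"ry": 0,"rz": 0,"hand": 1},{"x": 14,"y": 8.8,"z": -19.9,"rx": 0.2,"ry": 0,"rz": 0,"hand": 1},{"x": 14,"y": 8.8,"z": -19.9,"rx": 0.2,"ry": 0,"rz": 0,"hand": 1}]'

```text
t: 2.5
eef_pos: [0.4274, 0.0261, 0.0889]
tcp_rot: [[-0.006, 0.996, 0.089], [0.001, 0.089, -0.996], [-1.0, -0.006, -0.001]]
ft_force: [-0.8, -0.4, -0.9]
grip_width: -0.004
```

Run:
```python
from station import env
from mv import *
from ov import overlay
pb=np.load("pb.npy");pr=np.load("pr.npy")
delta(env,-.0754,.085,.022,6)
s=env.observe();print(s["joints"])
for n in("top","side"):
    C=cal(env,n);im=env.camera(n); e=inframe(pb,s["eef_pos"])
    overlay(n,C,im,pb,pr,f"pics/{n}_1.png",box=(232,190,436,340) if n=="top" else (180,150,380,300),sc=3.9,ext=[(e[0],e[1],.011,s["eef_pos"][2],(0,0,255))])
```

```text
now board [-0.0786  0.0819] z 0.0889360571987988 tgt world [0.4307 0.0291 0.022 ] delta cm [ 6.6916  0.3932 -0.2625] rotvec [-0.0304 -0.0755  0.3593] F [-0.8137 -0.4022 -0.9009] t 2.5
[  21.9547   12.5367  -32.887   125.9906    9.5794   44.1877 -102.151 ]
```

View pics/top_1.png

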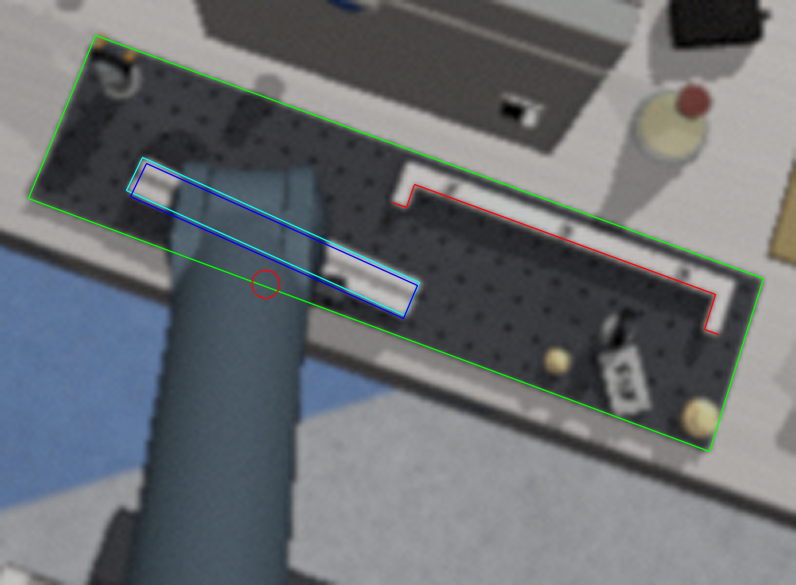

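View pics/side_1.png

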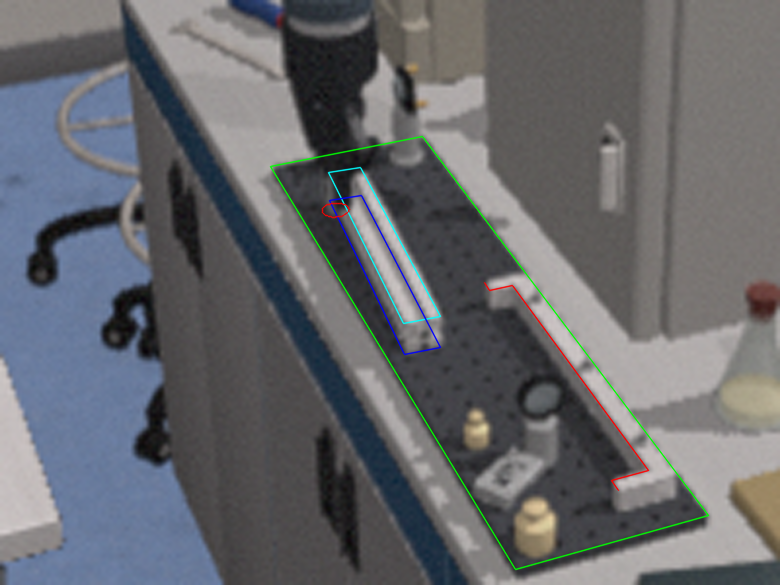

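>>> send_rows --deltas '[{"x": 3,"y": 0.2,"z": -0.2,"rx": 0,"ry": 0,"rz": 0,"hand": 1},{"x": 5.5,"y": 0.3,"z": -0.25,"rx": 0,"ry": 0,"rz": 0,"hand": 1},{"x": 6.6,"y": 0.3,"z": -0.25,"rx": 0,"ry": 0,"rz": 0,"hand": 1},{"x": 6.6,"y": 0.3,"z": -0.25,"rx": 0,"ry": 0,"rz": 0,"hand": 1}]'

```text
t: 3.0
eef_pos: [0.4325, 0.0272, 0.0252]
tcp_rot: [[-0.001, 0.996, 0.085], [-0.0, 0.085, -0.996], [-1.0, -0.001, 0.0]]
ft_force: [0.5, 0.4, -0.7]
grip_width: 0.0
```

Run:
```python
from station import env
from mv import *
delta(env,-.038,.081,.022,6)
```

```text
now board [-0.0736  0.0831] z 0.025171988773314242 tgt world [0.468  0.0245 0.022 ] delta cm [0.3131 3.5203 0.5686] rotvec [-0.2506  0.0218  0.0709] F [ 0.4527  0.3897 -0.7137] t 3.0
```

>>> send_rows --deltas '[{"x": 0.2,"y": 0.4,"z": 0.05,"rx": 0,"ry": 0,"rz": 0,"hand": 1},{"x": 0.3,"y": 0.8,"z": 0.1,"rx": 0,"ry": 0,"rz": 0,"hand": 1},{"x": 0.3,"y": 1.2,"z": 0.15,"rx": 0,"ry": 0,"rz": 0,"hand": 1},{"x": 0.3,"y": 1.6,"z": 0.2,"rx": 0,"ry": 0,"rz": 0,"hand": 1},{"x": 0.3,"y": 2.0,"z": 0.25,"rx": 0,"ry": 0,"rz": 0,"hand": 1},{"x": 0.3,"y": 2.4,"z": 0.3,"rx": 0,"ry": 0,"rz": 0,"hand": 1},{"x": 0.3,"y": 2.8,"z": 0.35,"rx": 0,"ry": 0,"rz": 0,"hand": 1},{"x": 0.3,"y": 3.1,"z": 0.4,"rx": 0,"ry": 0,"rz": 0,"hand": 1},{"x": 0.3,"y": 3.4,"z": 0.4,"rx": 0,"ry": 0,"rz": 0,"hand": 1},{"x": 0.3,"y": 3.4,"z": 0.4,"rx": 0,"ry": 0,"rz": 0,"hand": 1}]'

```text
t: 4.0
eef_pos: [0.4679, 0.0271, 0.0224]
tcp_rot: [[0.001, 0.996, 0.086], [0.0, 0.086, -0.996], [-1.0, 0.001, -0.0]]
ft_force: [0.5, -0.4, 0.1]
grip_width: -0.002
```

```bash
cat > look.py <<'E'
import sys
from station import env
from mv import *
from ov import overlay
tag=sys.argv[1]; cams=sys.argv[2].split(",")
pb0=np.load("pb.npy");pb2=np.load("pb2.npy");s=env.observe();e=inframe(pb0,s["eef_pos"])
print("tcp board",e,"z",s["eef_pos"][2],"F",s["ft_force"],"t",s["t"])
g=np.load("pr.npy") if len(sys.argv)<4 else topts(pb0,[float(sys.argv[3]),float(sys.argv[4]),0])[0]*[1,1,0]+[0,0,pb0[2]+np.radians(float(sys.argv[5]))]
for n in cams:
    pb=pb0 if n=="top" else pb2
    C=cal(env,n);im=env.camera(n);cv2.imwrite(f"pics/raw_{n}_{tag}.png",im);r=env.outline_of(n,"rail"); pr=g
    print(n,[(round(x["p"],2),x["bbox"],int(x["mask"].sum())) for x in r])
    if r:
        np.save(f"mr_{n}_{tag}.npy",r[0]["mask"])
        c=contour(r[0]["mask"])
        # only points near the predicted outline or right-hand visible parts; robust fit
        pr,er,_=fitbox([(C,c)],g,.03,.25,.012,.042)
        ctr=inframe(pb,pr);th=np.degrees(pr[2]-pb[2])
        print(" rail centre board",ctr,"th",th,"err",er,"R",inframe(pb,topts(pr,[0,-.125,0])[0]),"L",inframe(pb,topts(pr,[0,.125,0])[0]))
        np.save(f"pr_{n}_{tag}.npy",pr)
        if er<1: np.save("pr.npy",pr)
    overlay(n,C,im,pb,pr,f"pics/{n}_{tag}.png",box=(232,190,436,340) if n=="top" else (220,150,380,300),sc=3.9,ext=[(e[0],e[1],.011,s["eef_pos"][2],(0,0,255))])
E
python3 look.py 2 top,side -.009 .09 6
```

```text
tcp board [-0.0382  0.0835] z 0.022350498129596438 F [ 0.507  -0.4442  0.1015] t 4.0
top [(0.74, [267.7, 227.5, 340.9, 264.5], 266), (0.74, [237.1, 198.7, 423.9, 304.9], 6037), (0.58, [390.1, 213.9, 416.9, 230.8], 336)]
 rail centre board [0.0444 0.0819] th -33.50868019446262 err 1.0106993357844454 R [-0.0246 -0.0223] L [0.1134 0.1861]
side [(0.71, [281.6, 212.1, 298.6, 237.4], 335)]
 rail centre board [-0.0126  0.0957] th -1.151967554421084 err 0.25061062909388865 R [-0.0152 -0.0293] L [-0.0101  0.2207]
```

View pics/top_2.png

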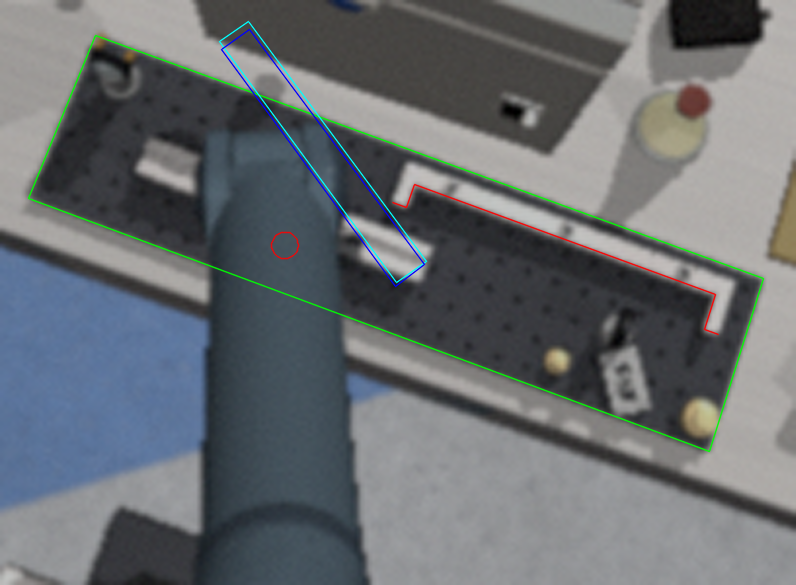

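View pics/side_2.png

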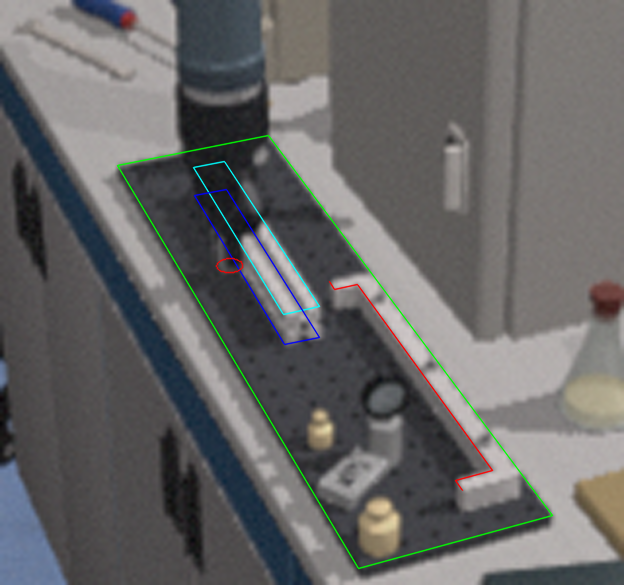

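```bash
python3 - <<'E'
s=open("fit.py").read()
s=s.replace("return max(cs,key=len)[:,0].astype(float)","return np.vstack([c[:,0] for c in cs if len(c)>12]).astype(float)")
open("fit.py","w").write(s)
E
python3 - <<'E'
from station import env
from mv import *
from ov import overlay
pb=np.load("pb.npy");pb2=np.load("pb2.npy")
T=cal(env,"top");S=cal(env,"side")
ct=contour(np.load("mr_top_2.npy"));cs=contour(np.load("mr_side_2.npy"))
for th in(6,0):
  g=np.r_[topts(pb,[-.01,.094,0])[0][:2],pb[2]+np.radians(th)]
  for nm,it,b in(("top",[(T,ct)],pb),("side",[(S,cs)],pb2),("both",[(T,ct),(S,cs)],(pb+pb2)/2)):
    pr,e,_=fitbox(it,g,.03,.25,.012,.042); print(nm,inframe(b,pr),np.degrees(pr[2]-b[2]),e)
    if nm=="top": np.save("pr.npy",pr);overlay("top",T,cv2.imread("pics/raw_top_2.png"),pb,pr,"pics/top_2b.png")
E
```

```text
top [-0.0015  0.0915] 4.926004745255399 1.6471723600598
side [-0.0126  0.0957] -1.154657728956874 0.2509051500755187
both [-0.0129  0.0952] -0.9351708200363218 0.6359814158731771
top [-0.0138  0.0952] -1.8512905325947104 0.7490683518849488
side [-0.0126  0.0957] -1.1559077501566473 0.2508578879196861
both [-0.0129  0.0952] -0.9361836772752319 0.6361154912357649
```

View pics/top_2b.png

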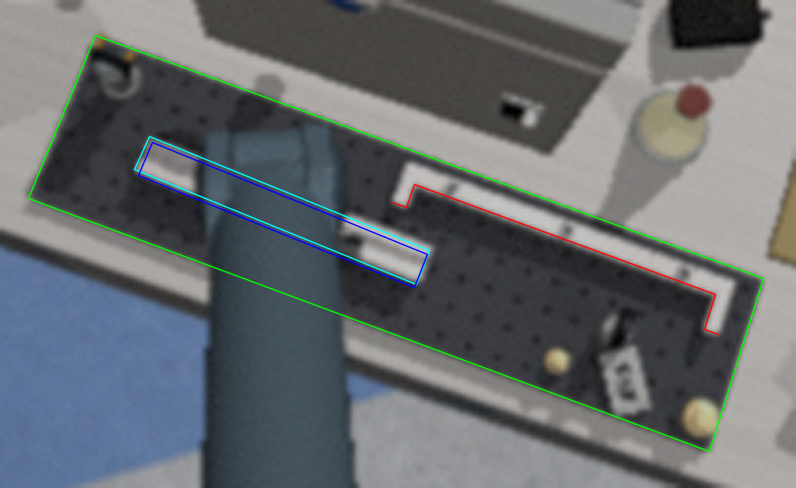

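Run:
```python
from station import env
from mv import *
delta(env,-.058,.084,.022,6)
delta(env,-.058,-.0145,.022,6)
delta(env,-.026,-.0145,.022,6)
```

```text
now board [-0.0386  0.0836] z 0.022381693161052565 tgt world [0.4481 0.0278 0.022 ] delta cm [ 0.0364 -1.924  -0.2379] rotvec [-0.1606 -0.0103 -0.0534] F [ 0.045   0.7461 -0.636 ] t 4.2
now board [-0.0386  0.0836] z 0.022381693161052565 tgt world [ 0.4466 -0.0707  0.022 ] delta cm [ 0.0337 -2.9261  9.561 ] rotvec [-0.1606 -0.0103 -0.0534] F [ 0.045   0.7461 -0.636 ] t 4.2
now board [-0.0386  0.0836] z 0.022381693161052565 tgt world [ 0.4786 -0.0711  0.022 ] delta cm [0.0366 0.2572 9.8866] rotvec [-0.1606 -0.0103 -0.0534] F [ 0.045   0.7461 -0.636 ] t 4.2
```

>>> send_rows --deltas '[{"x": 0,"y": -1.2,"z": 0,"rx": 0,"ry": 0,"rz": 0,"hand": 1},{"x": 0,"y": -2.3,"z": 0.5,"rx": 0,"ry": 0,"rz": 0,"hand": 1},{"x": 0,"y": -2.9,"z": 4,"rx": 0,"ry": 0,"rz": 0,"hand": 1},{"x": 0,"y": -2.9,"z": 7.5,"rx": 0,"ry": 0,"rz": 0,"hand": 1},{"x": 0,"y": -2.9,"z": 9.6,"rx": 0,"ry": 0,"rz": 0,"hand": 1},{"x": 0,"y": -2.4,"z": 9.6,"rx": 0,"ry": 0,"rz": 0,"hand": 1},{"x": 0,"y": -1.8,"z": 9.7,"rx": 0,"ry": 0,"rz": 0,"hand": 1},{"x": 0,"y": -1.2,"z": 9.7,"rx": 0,"ry": 0,"rz": 0,"hand": 1},{"x": 0,"y": -0.7,"z": 9.8,"rx": 0,"ry": 0,"rz": 0,"hand": 1},{"x": 0,"y": -0.2,"z": 9.8,"rx": 0,"ry": 0,"rz": 0,"hand": 1}]'

```text
t: 5.2
eef_pos: [0.4737, -0.0696, 0.0222]
tcp_rot: [[-0.001, 0.996, 0.089], [0.0, 0.089, -0.996], [-1.0, -0.001, -0.0]]
ft_force: [-0.5, -0.9, -0.1]
grip_width: 0.003
```

>>> send_rows --deltas '[{"x": 0,"y": 0.2,"z": 0,"rx": 0,"ry": 0,"rz": 0,"hand": 1},{"x": 0,"y": 0.3,"z": 0,"rx": 0,"ry": 0,"rz": 0,"hand": 1},{"x": 0,"y": 0.3,"z": 0,"rx": 0,"ry": 0,"rz": 0,"hand": 1}]'

```text
t: 5.5
eef_pos: [0.4766, -0.0702, 0.0222]
tcp_rot: [[0.0, 0.996, 0.087], [0.0, 0.087, -0.996], [-1.0, 0.0, -0.0]]
ft_force: [-1.1, -0.3, 0.6]
grip_width: 0.0
```

```bash
python3 look.py 3 top,side -.009 .095 5
```

```text
tcp board [-0.028  -0.0136] z 0.022215746467549608 F [-1.0507 -0.3066  0.6411] t 5.5
top [(0.97, [267.9, 228.6, 315.7, 255.0], 531)]
 rail centre board [-0.0083  0.0931] th 2.3378324380641837 err 0.2753877052833866 R [-0.0032 -0.0318] L [-0.0134  0.218 ]
side [(0.87, [267.2, 193.2, 305.3, 236.3], 267), (0.31, [297.1, 254.4, 306.1, 263.1], 27)]
 rail centre board [-0.0092  0.0934] th 3.14497326959004 err 0.8143497563874578 R [-0.0024 -0.0314] L [-0.0161  0.2182]
```

View pics/top_3.png

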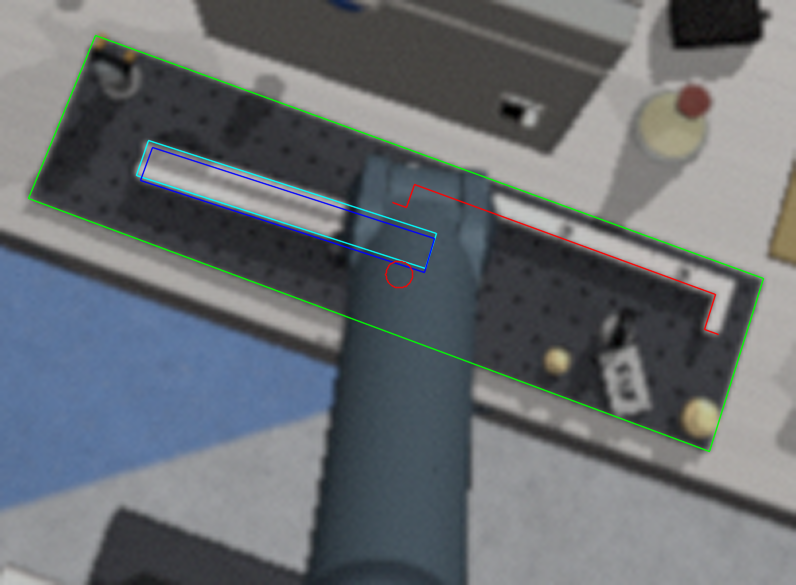

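View pics/side_3.png

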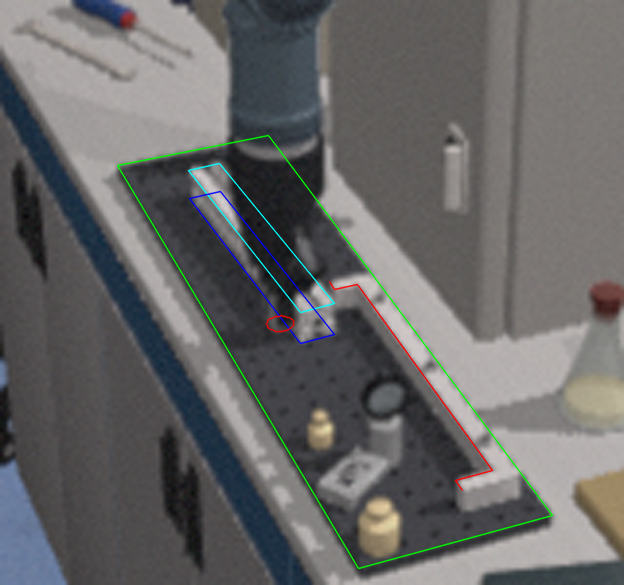

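>>> send_rows --deltas '[{"x": 0,"y": 0.4,"z": 0,"rx": 0,"ry": 0,"rz": 0,"hand": 1},{"x": 0,"y": 0.7,"z": 0,"rx": 0,"ry": 0,"rz": 0,"hand": 1},{"x": 0,"y": 0.9,"z": 0,"rx": 0,"ry": 0,"rz": 0,"hand": 1},{"x": 0,"y": 0.9,"z": 0,"rx": 0,"ry": 0,"rz": 0,"hand": 1},{"x": 0,"y": 0,"z": 0,"rx": 0,"ry": 0,"rz": 0,"hand": 1},{"x": -1,"y": -2,"z": 0,"rx": 0,"ry": 0,"rz": 0,"hand": 1},{"x": -4,"y": -3,"z": 0,"rx": 0,"ry": 0,"rz": 0,"hand": 1},{"x": -8,"y": -3,"z": 0,"rx": 0,"ry": 0,"rz": 0,"hand": 1},{"x": -9,"y": -3,"z": 0,"rx": 0,"ry": 0,"rz": 0,"hand": 1}]'

```text
t: 6.6
eef_pos: [0.4484, -0.0735, 0.1156]
tcp_rot: [[0.006, 0.996, 0.086], [-0.002, 0.086, -0.996], [-1.0, 0.006, 0.003]]
ft_force: [0.7, 1.1, 0.2]
grip_width: 0.001
```

```bash
python3 look.py 4 top,side -.007 .0925 6
python3 - <<'E'
from station import env
from mv import *
delta(env,-.02,.245,.1,6)
E
```

```text
tcp board [-0.0561 -0.0173] z 0.11562468390710519 F [0.6946 1.0681 0.1802] t 6.6
top [(0.77, [266.8, 229.1, 316.3, 249.4], 524)]
 rail centre board [-0.0046  0.0949] th 5.605068444693306 err 0.27243486509489423 R [ 0.0076 -0.0295] L [-0.0168  0.2193]
side [(0.72, [269.2, 198.1, 307.8, 237.1], 464), (0.28, [252.1, 190.4, 357.2, 297.6], 3892)]
 rail centre board [-0.0039  0.0944] th 4.51631276925362 err 0.5323402443829661 R [ 0.006  -0.0302] L [-0.0137  0.219 ]
now board [-0.0588 -0.0171] z 0.11160818297326279 tgt world [0.4885 0.1882 0.1   ] delta cm [  1.151    6.5205 -25.682 ] rotvec [-0.177   0.0059  0.0624] F [-0.9983  0.1821 -0.9313] t 6.8
```

View pics/top_4.png

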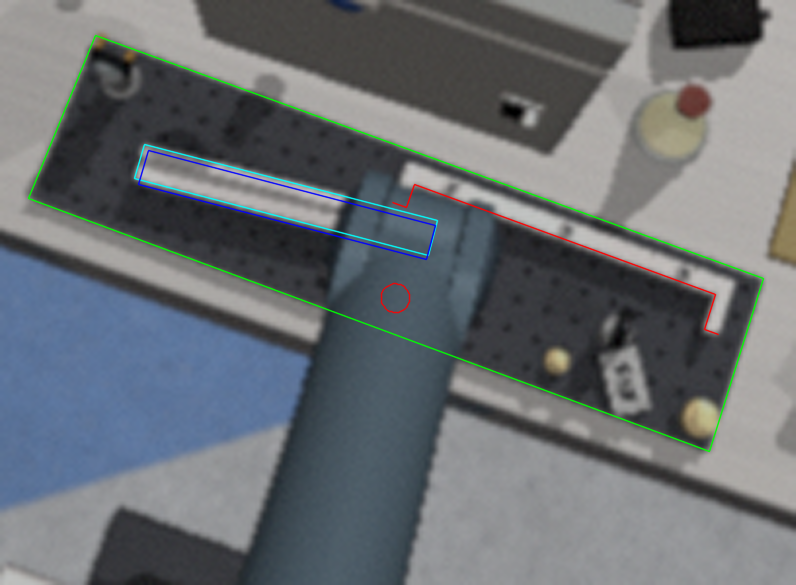

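View pics/side_4.png

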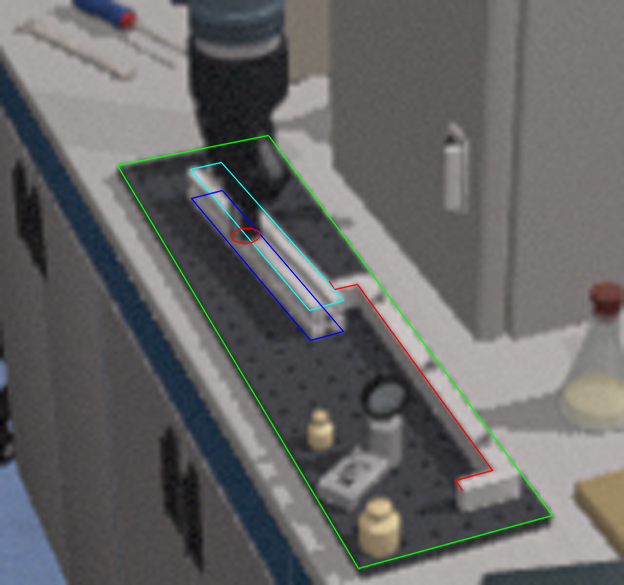

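>>> send_rows --deltas '[{"x": 0,"y": 0.5,"z": -3,"rx": 0,"ry": 0,"rz": 0,"hand": 1},{"x": 0,"y": 1.5,"z": -7,"rx": 0,"ry": 0,"rz": 0,"hand": 1},{"x": 0,"y": 2.5,"z": -11,"rx": 0,"ry": 0,"rz": 0,"hand": 1},{"x": 0,"y": 3.5,"z": -15,"rx": 0,"ry": 0,"rz": 0,"hand": 1},{"x": 0,"y": 4.5,"z": -19,"rx": 0,"ry": 0,"rz": 0,"hand": 1},{"x": 0,"y": 5.5,"z": -22.5,"rx": 0,"ry": 0,"rz": 0,"hand": 1},{"x": 0,"y": 6.5,"z": -25.3,"rx": 0,"ry": 0,"rz": 0,"hand": 1},{"x": 0.5,"y": 6.5,"z": -25.7,"rx": 0,"ry": 0,"rz": 0,"hand": 1},{"x": 1,"y": 6.5,"z": -25.7,"rx": 0,"ry": 0,"rz": 0,"hand": 1}]'

```text
t: 7.7
eef_pos: [0.4875, 0.1894, 0.1002]
tcp_rot: [[-0.004, 0.996, 0.089], [-0.0, 0.089, -0.996], [-1.0, -0.004, -0.0]]
ft_force: [0.2, -0.7, 0.7]
grip_width: -0.002
```

```bash
python3 look.py 5 top,side -.005 .0945 5.3
python3 - <<'E'
from station import env
from mv import *
delta(env,-.02,.245,.034,6)
E
```

```text
tcp board [-0.0211  0.2461] z 0.10024232632511199 F [ 0.1913 -0.7185  0.6651] t 7.7
top [(0.95, [269.1, 231.6, 342.8, 255.8], 758), (0.65, [145.5, 197.6, 197.8, 211.7], 215), (0.52, [264.0, 131.6, 278.3, 155.7], 251)]
 rail centre board [-0.0049  0.0935] th 5.842470307220242 err 0.32958273773348123 R [ 0.0079 -0.0309] L [-0.0176  0.2178]
side [(0.64, [266.6, 195.8, 306.0, 237.0], 646)]
 rail centre board [-0.0062  0.0926] th 5.592236544322438 err 0.37719587670913907 R [ 0.006  -0.0318] L [-0.0184  0.217 ]
now board [-0.0202  0.2428] z 0.10097157513869512 tgt world [0.4885 0.1882 0.034 ] delta cm [ 6.6967  0.0554 -0.2245] rotvec [-0.3163  0.0991  0.1581] F [ 0.5628  0.6848 -0.1287] t 7.9
```

View pics/top_5.png

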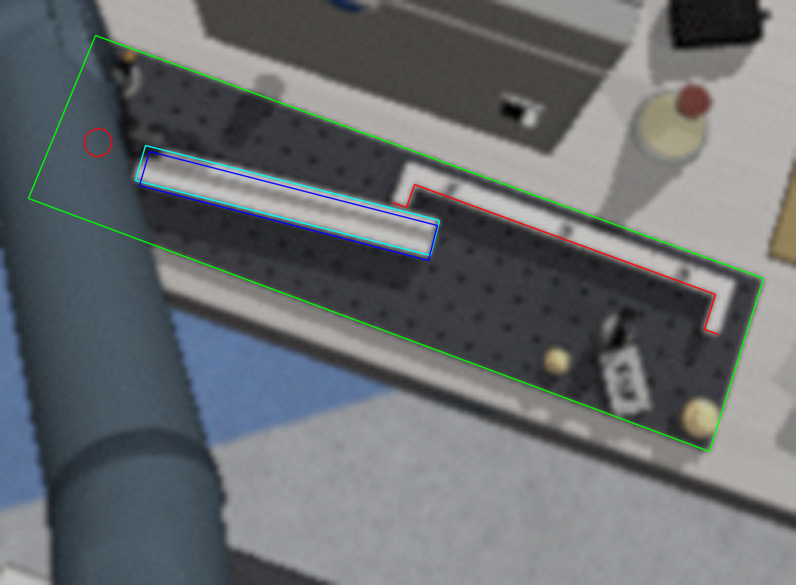

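View pics/side_5.png

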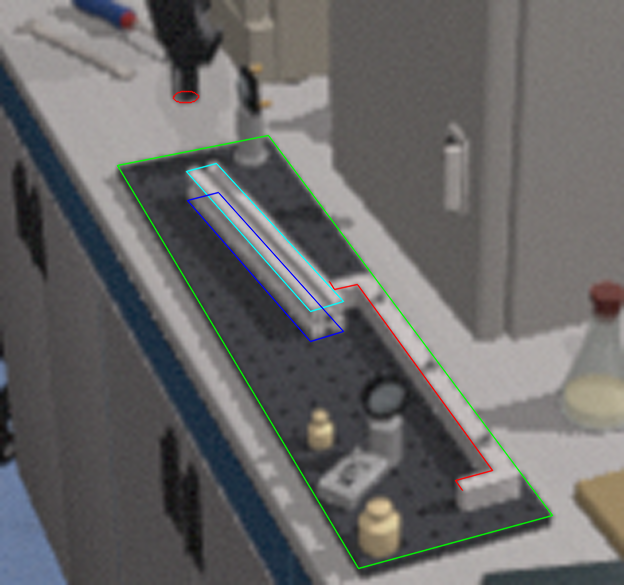

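>>> send_rows --deltas '[{"x": 3,"y": 0,"z": -0.1,"rx": 0,"ry": 0,"rz": 0,"hand": 1},{"x": 5.5,"y": 0,"z": -0.1,"rx": 0,"ry": 0,"rz": 0,"hand": 1},{"x": 6.7,"y": 0,"z": -0.1,"rx": 0,"ry": 0,"rz": 0,"hand": 1},{"x": 6.7,"y": 0,"z": -0.1,"rx": 0,"ry": 0,"rz": 0,"hand": 1},{"x": 6.7,"y": 0,"z": -0.1,"rx": 0,"ry": 0,"rz": 0,"hand": 1}]'

```text
t: 8.4
eef_pos: [0.4896, 0.1892, 0.0358]
tcp_rot: [[0.001, 0.996, 0.085], [0.0, 0.085, -0.996], [-1.0, 0.001, -0.0]]
ft_force: [-0.4, -0.6, 0.3]
grip_width: -0.001
```

>>> send_rows --deltas '[{"x": 0,"y": 0,"z": 0.5,"rx": 0,"ry": 0,"rz": 0,"hand": 1},{"x": 0,"y": 0,"z": 1,"rx": 0,"ry": 0,"rz": 0,"hand": 1},{"x": 0,"y": 0,"z": 1.6,"rx": 0,"ry": 0,"rz": 0,"hand": 1},{"x": 0,"y": 0,"z": 2.4,"rx": 0,"ry": 0,"rz": 0,"hand": 1},{"x": 0,"y": 0,"z": 3.2,"rx": 0,"ry": 0,"rz": 0,"hand": 1},{"x": 0,"y": -0.05,"z": 4.1,"rx": 0,"ry": 0,"rz": 0,"hand": 1},{"x": 0,"y": -0.05,"z": 5,"rx": 0,"ry": 0,"rz": 0,"hand": 1},{"x": 0,"y": -0.05,"z": 5.8,"rx": 0,"ry": 0,"rz": 0,"hand": 1},{"x": 0,"y": -0.1,"z": 6.3,"rx": 0,"ry": 0,"rz": 0,"hand": 1},{"x": 0,"y": -0.1,"z": 6.5,"rx": 0,"ry": 0,"rz": 0,"hand": 1}]'

```text
t: 9.4
eef_pos: [0.4942, 0.1244, 0.0356]
tcp_rot: [[0.001, 0.996, 0.086], [0.0, 0.086, -0.996], [-1.0, 0.001, -0.0]]
ft_force: [-0.1, 3.1, 3.5]
grip_width: 0.006
```

```bash
python3 look.py 6 top,side 0 .039 5.7
```

```text
tcp board [-0.0134  0.1812] z 0.035619366364113975 F [-0.1474  3.1362  3.4701] t 9.4
top [(0.91, [292.7, 236.9, 356.4, 259.7], 607)]
 rail centre board [-0.0009  0.0501] th 5.917343355680173 err 0.38234380050244104 R [ 0.012  -0.0743] L [-0.0137  0.1744]
side [(0.56, [272.3, 200.5, 312.8, 246.7], 664)]
 rail centre board [-0.0017  0.0456] th 5.523389538810681 err 0.2569698508093441 R [ 0.0103 -0.0789] L [-0.0137  0.17  ]
```

View pics/top_6.png

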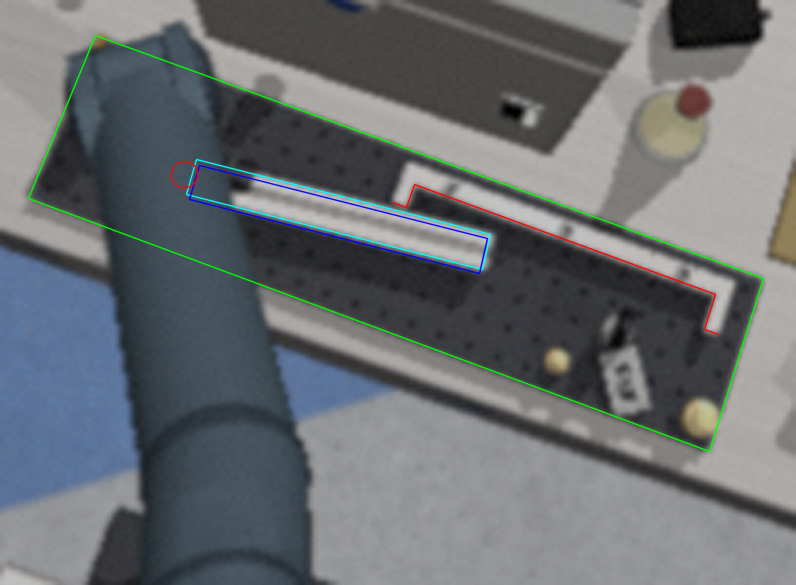

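View pics/side_6.png

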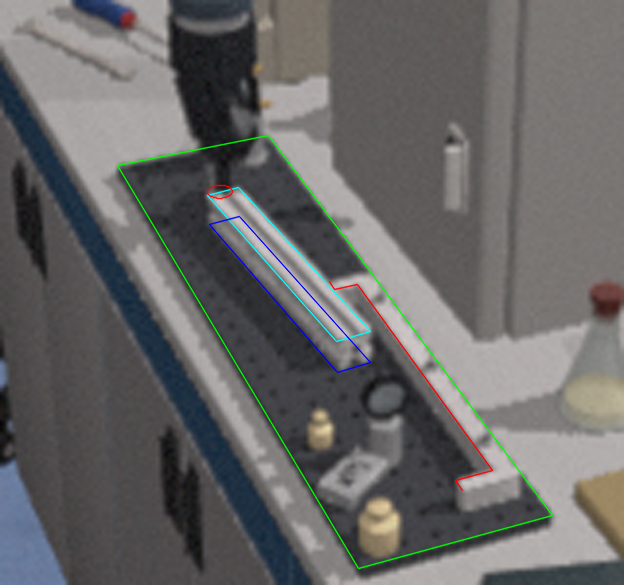

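>>> send_rows --deltas '[{"x": 0,"y": 0,"z": 0.7,"rx": 0,"ry": 0,"rz": 0,"hand": 1},{"x": 0,"y": 0,"z": 1.6,"rx": 0,"ry": 0,"rz": 0,"hand": 1},{"x": 0,"y": -0.05,"z": 2.6,"rx": 0,"ry": 0,"rz": 0,"hand": 1},{"x": 0,"y": -0.05,"z": 3.6,"rx": 0,"ry": 0,"rz": 0,"hand": 1},{"x": 0,"y": -0.1,"z": 4.6,"rx": 0,"ry": 0,"rz": 0,"hand": 1},{"x": 0,"y": -0.1,"z": 5.6,"rx": 0,"ry": 0,"rz": 0,"hand": 1},{"x": 0,"y": -0.15,"z": 6.6,"rx": 0,"ry": 0,"rz": 0,"hand": 1},{"x": 0,"y": -0.15,"z": 7.5,"rx": 0,"ry": 0,"rz": 0,"hand": 1},{"x": 0,"y": -0.15,"z": 8.2,"rx": 0,"ry": 0,"rz": 0,"hand": 1},{"x": 0,"y": -0.15,"z": 8.5,"rx": 0,"ry": 0,"rz": 0,"hand": 1}]'

```text
t: 10.6
eef_pos: [0.4998, 0.0394, 0.0356]
tcp_rot: [[0.001, 0.996, 0.085], [0.001, 0.085, -0.996], [-1.0, 0.001, -0.001]]
ft_force: [-0.2, 4.3, 6.7]
grip_width: -0.001
```

```bash
python3 look.py 7 top,side .005 -.039 5.7
```

```text
tcp board [-0.0064  0.0964] z 0.03559199365716948 F [-0.1651  4.3369  6.709 ] t 10.6
top [(0.96, [320.3, 244.9, 381.7, 266.5], 635)]
 rail centre board [ 0.0059 -0.0361] th 5.764147571571077 err 0.29643762910200866 R [ 0.0185 -0.1605] L [-0.0066  0.0882]
side [(0.58, [282.4, 213.0, 325.0, 257.7], 658)]
 rail centre board [ 0.0057 -0.0376] th 5.221354881323408 err 0.4839855539833433 R [ 0.0171 -0.1621] L [-0.0057  0.0869]
```

View pics/top_7.png

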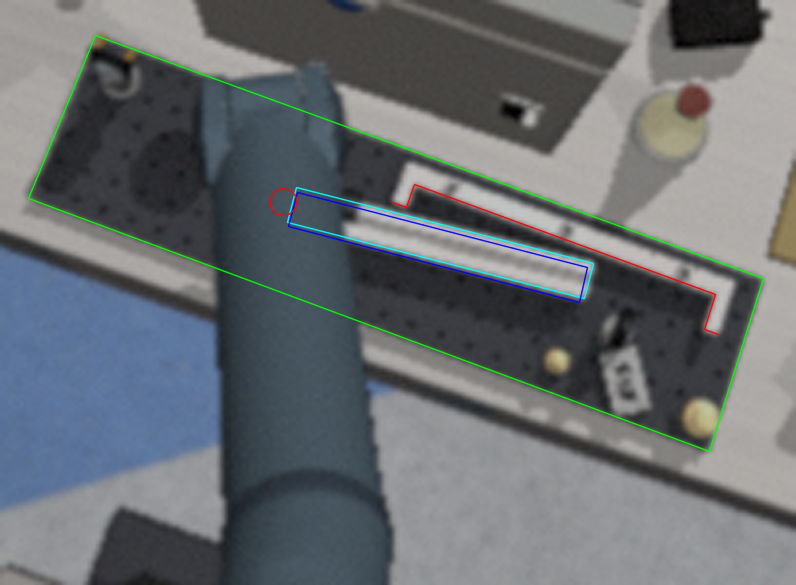

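View pics/side_7.png

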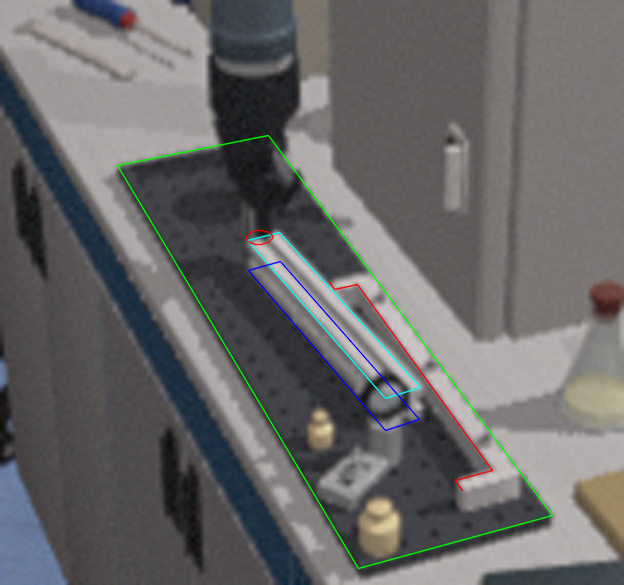

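>>> send_rows --deltas '[{"x": -0.1,"y": 0,"z": 0.6,"rx": 0,"ry": 0,"rz": 0,"hand": 1},{"x": -0.1,"y": 0,"z": 1.4,"rx": 0,"ry": 0,"rz": 0,"hand": 1},{"x": -0.1,"y": 0,"z": 2.2,"rx": 0,"ry": 0,"rz": 0,"hand": 1},{"x": -0.1,"y": 0,"z": 3,"rx": 0,"ry": 0,"rz": 0,"hand": 1},{"x": -0.1,"y": 0,"z": 3.8,"rx": 0,"ry": 0,"rz": 0,"hand": 1},{"x": -0.1,"y": 0,"z": 4.6,"rx": 0,"ry": 0,"rz": 0,"hand": 1},{"x": -0.1,"y": 0,"z": 5.3,"rx": 0,"ry": 0,"rz": 0,"hand": 1},{"x": -0.1,"y": 0,"z": 5.8,"rx": 0,"ry": 0,"rz": 0,"hand": 1},{"x": -0.1,"y": 0,"z": 6,"rx": 0,"ry": 0,"rz": 0,"hand": 1}]'

```text
t: 11.7
eef_pos: [0.5047, -0.0208, 0.0362]
tcp_rot: [[-0.0, 0.996, 0.085], [-0.0, 0.085, -0.996], [-1.0, -0.0, 0.0]]
ft_force: [-0.2, 1.0, -0.0]
grip_width: -0.0
```

```bash
python3 look.py 8 top,side .011 -.097 5.5
```

```text
tcp board [-0.0007  0.0362] z 0.03620557450209212 F [-0.2171  0.972  -0.0409] t 11.7
top [(0.81, [343.3, 250.6, 399.0, 273.8], 637)]
 rail centre board [ 0.0119 -0.0966] th 5.708250946262635 err 0.2660559083939176 R [ 0.0244 -0.221 ] L [-0.0005  0.0278]
side [(0.63, [291.4, 220.2, 338.3, 271.8], 753)]
 rail centre board [ 0.0131 -0.0976] th 5.751358851898761 err 0.6265043643079147 R [ 0.0257 -0.222 ] L [0.0006 0.0268]
```

View pics/top_8.png

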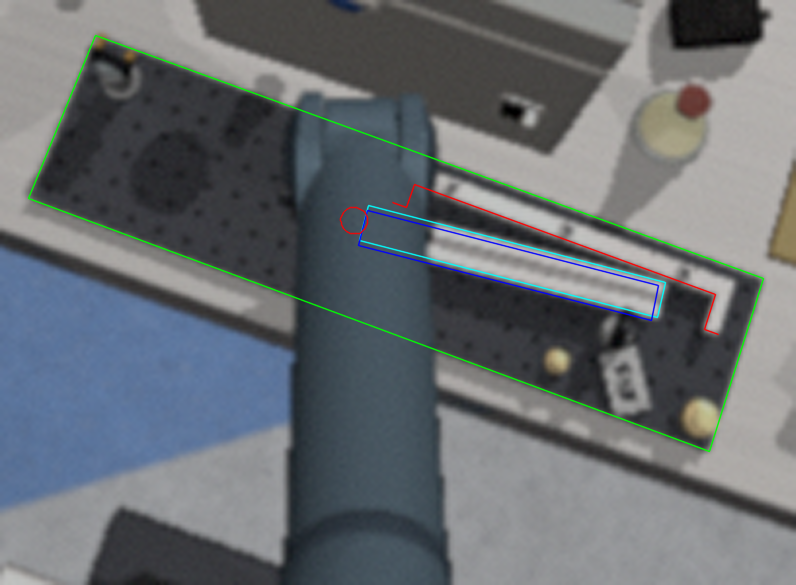

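View pics/side_8.png

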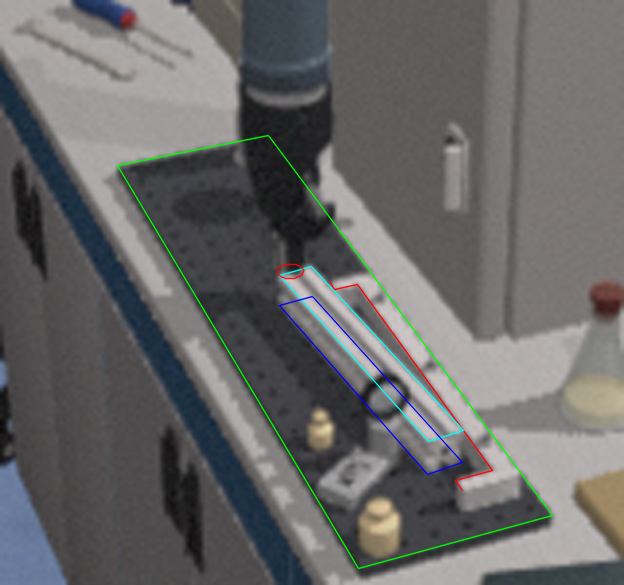

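>>> send_rows --deltas '[{"x": 0,"y": 0,"z": 0.5,"rx": 0,"ry": 0,"rz": 0,"hand": 1},{"x": 0,"y": 0,"z": 1.0,"rx": 0,"ry": 0,"rz": 0,"hand": 1},{"x": 0,"y": 0,"z": 1.5,"rx": 0,"ry": 0,"rz": 0,"hand": 1},{"x": 0,"y": 0,"z": 2,"rx": 0,"ry": 0,"rz": 0,"hand": 1},{"x": 0,"y": 0,"z": 2.5,"rx": 0,"ry": 0,"rz": 0,"hand": 1},{"x": 0,"y": 0,"z": 2.9,"rx": 0,"ry": 0,"rz": 0,"hand": 1},{"x": 0,"y": 0,"z": 3.2,"rx": 0,"ry": 0,"rz": 0,"hand": 1},{"x": 0,"y": 0,"z": 3.3,"rx": 0,"ry": 0,"rz": 0,"hand": 1},{"x": 0,"y": 0,"z": 3.3,"rx": 0,"ry": 0,"rz": 0,"hand": 1}]'

```text
t: 12.8
eef_pos: [0.5075, -0.0534, 0.0362]
tcp_rot: [[-0.0, 0.996, 0.086], [-0.001, 0.086, -0.996], [-1.0, -0.0, 0.001]]
ft_force: [0.7, 0.1, 0.4]
grip_width: 0.0
```

```bash
python3 look.py 9 top,side .0152 -.13 5.5
```

```text
tcp board [0.0026 0.0037] z 0.03618951468941081 F [0.7081 0.1255 0.3993] t 12.8
top [(0.57, [351.9, 249.3, 410.8, 277.3], 661), (0.27, [381.0, 270.8, 399.5, 296.7], 225)]
 rail centre board [ 0.0148 -0.1304] th 5.687709226712544 err 0.35882846243437116 R [ 0.0272 -0.2548] L [ 0.0024 -0.0061]
side [(0.71, [295.9, 227.1, 341.9, 277.0], 666)]
 rail centre board [ 0.0143 -0.1229] th 5.820069163889135 err 0.39251974735099393 R [ 0.0269 -0.2473] L [0.0016 0.0014]
```

View pics/top_9.png

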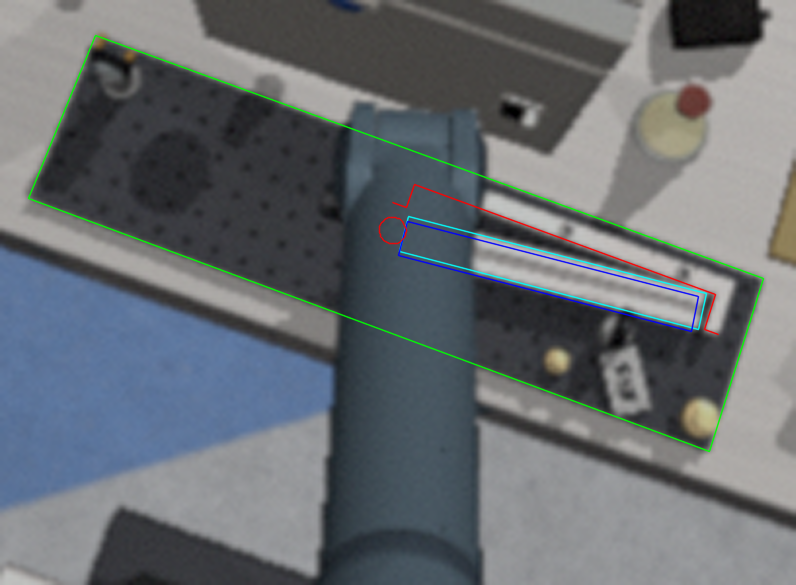

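View pics/side_9.png

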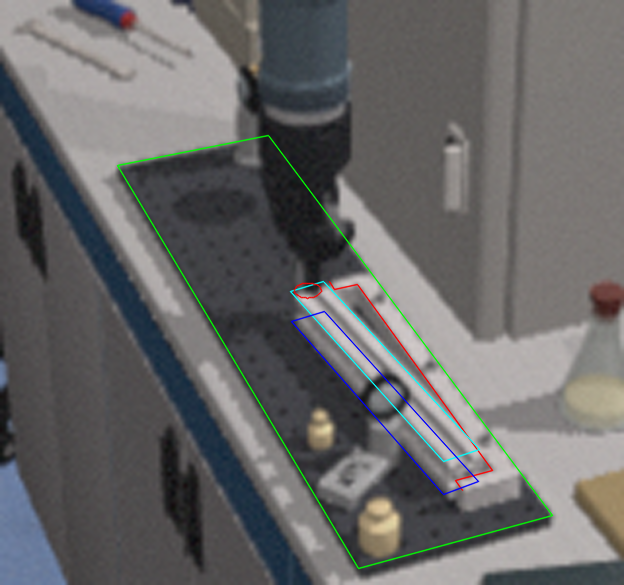

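Run:
```python
from station import env
from mv import *
delta(env,-.045,-.098,.086,0)
T=cal(env,"top");pb=np.load("pb.npy")
print("small weight",inframe(pb,onz(T,[[374.8,282.3]],.03)[0]), "big",inframe(pb,onz(T,[[411.5,297]],.035)[0]))
```

```text
now board [0.0026 0.004 ] z 0.036191234449301786 tgt world [ 0.4583 -0.1543  0.086 ] delta cm [-4.9751 -5.7695  9.6652] rotvec [5.8283 0.0237 0.0183] F [-0.0501 -0.0965 -0.3642] t 13.0
small weight [-0.0506 -0.1596] big [-0.0545 -0.2823]
```

>>> send_rows --deltas '[{"x": 0,"y": 0,"z": -1.2,"rx": 0,"ry": 0,"rz": 0,"hand": 1},{"x": -2,"y": -0.5,"z": -1.5,"rx": 0,"ry": 0,"rz": 0,"hand": 1},{"x": -5,"y": -1.5,"z": -1.5,"rx": 0,"ry": 0,"rz": 0,"hand": 1},{"x": -6,"y": -3.5,"z": 1,"rx": 2,"ry": 0,"rz": 0,"hand": 1},{"x": -6,"y": -5,"z": 4,"rx": 4,"ry": 0,"rz": 0,"hand": 1},{"x": -6,"y": -5.8,"z": 7.5,"rx": 5.8,"ry": 0,"rz": 0,"hand": 1},{"x": -5,"y": -5.8,"z": 9.6,"rx": 5.8,"ry": 0,"rz": 0,"hand": 1},{"x": -2,"y": -5.8,"z": 9.7,"rx": 5.8,"ry": 0,"rz": 0,"hand": 1},{"x": 0.6,"y": -5.8,"z": 9.7,"rx": 5.8,"ry": 0,"rz": 0,"hand": 1},{"x": 1.2,"y": -5.8,"z": 9.7,"rx": 5.8,"ry": 0,"rz": 0,"hand": 1}]'

```text
t: 14.0
eef_pos: [0.4559, -0.1527, 0.021]
tcp_rot: [[-0.006, 1.0, -0.013], [0.003, -0.013, -1.0], [-1.0, -0.006, -0.003]]
ft_force: [-0.6, -0.2, 0.0]
grip_width: 0.0
```

```bash
python3 - <<'E'
from station import env
from mv import *
delta(env,-.014,-.098,.024,0)
E
python3 look.py 10 top .0148 -.1304 5.7
```

```text
now board [-0.0475 -0.0964] z 0.021015114712837686 tgt world [ 0.4893 -0.1548  0.024 ] delta cm [-0.3183  3.345   0.166 ] rotvec [ 0.1045 -0.1828  0.3301] F [-0.565  -0.1611  0.0331] t 14.0
tcp board [-0.0475 -0.0964] z 0.021015114712837686 F [-0.565  -0.1611  0.0331] t 14.0
top [(0.6, [335.4, 246.0, 410.6, 276.3], 415), (0.27, [238.1, 197.4, 425.9, 307.0], 6128)]
 rail centre board [ 0.0152 -0.1301] th 5.712010102667766 err 0.3205709998573535 R [ 0.0276 -0.2545] L [ 0.0027 -0.0057]
```

View pics/top_10.png

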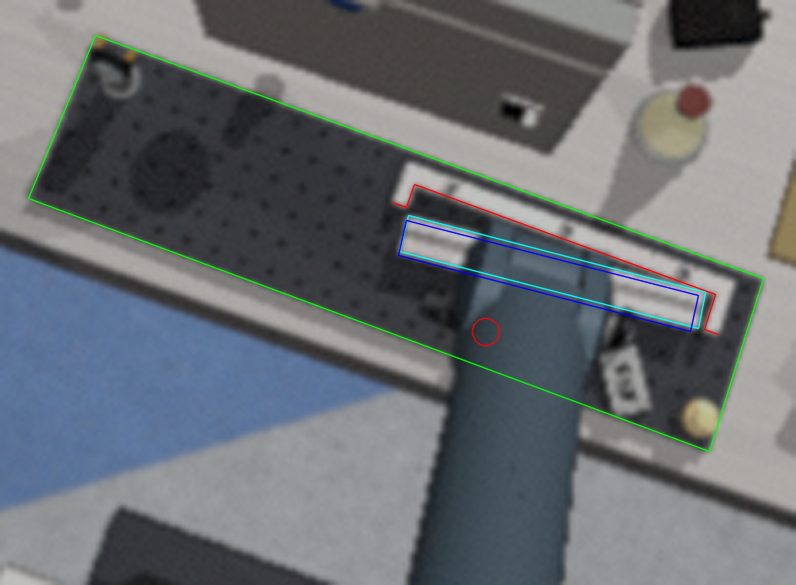

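>>> send_rows --deltas '[{"x": -0.2,"y": 1,"z": 0,"rx": 0,"ry": 0,"rz": 0,"hand": 1},{"x": -0.2,"y": 2,"z": 0,"rx": 0,"ry": 0,"rz": 0,"hand": 1},{"x": -0.2,"y": 2.6,"z": 0,"rx": 0,"ry": 0,"rz": 0,"hand": 1},{"x": -0.2,"y": 3,"z": 0,"rx": 0,"ry": 0,"rz": 0,"hand": 1},{"x": -0.2,"y": 3.3,"z": 0,"rx": 0,"ry": 0,"rz": 0,"hand": 1},{"x": -0.2,"y": 3.6,"z": 0,"rx": 0,"ry": 0,"rz": 0,"hand": 1},{"x": -0.2,"y": 3.9,"z": 0,"rx": 0,"ry": 0,"rz": 0,"hand": 1},{"x": -0.2,"y": 4.2,"z": 0,"rx": 0,"ry": 0,"rz": 0,"hand": 1},{"x": -0.2,"y": 4.2,"z": 0,"rx": 0,"ry": 0,"rz": 0,"hand": 1}]'

```text
t: 15.0
eef_pos: [0.5008, -0.155, 0.0263]
tcp_rot: [[0.001, 1.0, -0.015], [0.0, -0.015, -1.0], [-1.0, 0.001, -0.0]]
ft_force: [0.1, 0.2, 0.8]
grip_width: -0.003
```

```bash
python3 look.py 11 top,side .02 -.13 3
```

```text
tcp board [-0.0025 -0.098 ] z 0.0262976667497657 F [0.1226 0.1516 0.8441] t 15.0
top [(0.65, [336.1, 241.8, 410.9, 275.4], 329)]
 rail centre board [ 0.0226 -0.1296] th 2.8474668288374967 err 0.4449130790183202 R [ 0.0289 -0.2545] L [ 0.0164 -0.0048]
side [(0.68, [302.4, 231.7, 344.1, 275.9], 451)]
 rail centre board [ 0.0232 -0.1176] th 2.967163311220685 err 0.6981978181381493 R [ 0.0297 -0.2424] L [0.0167 0.0073]
```

View pics/top_11.png

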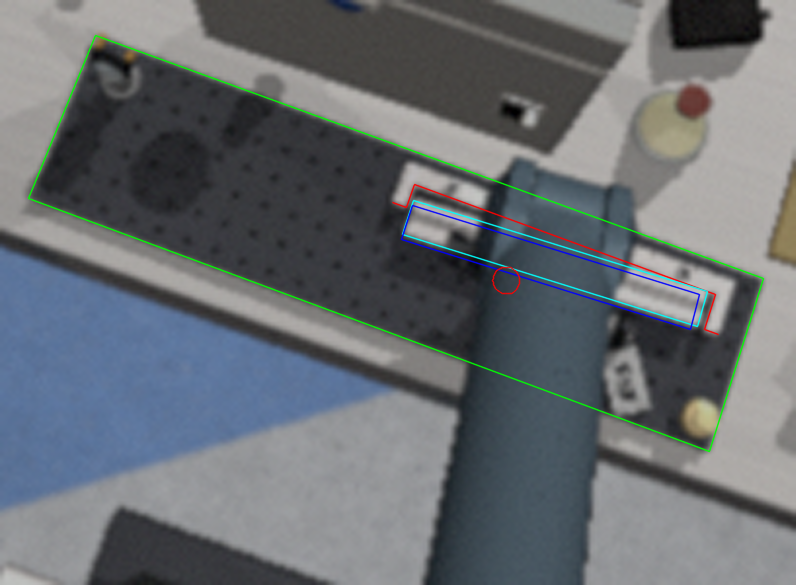

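View pics/side_11.png

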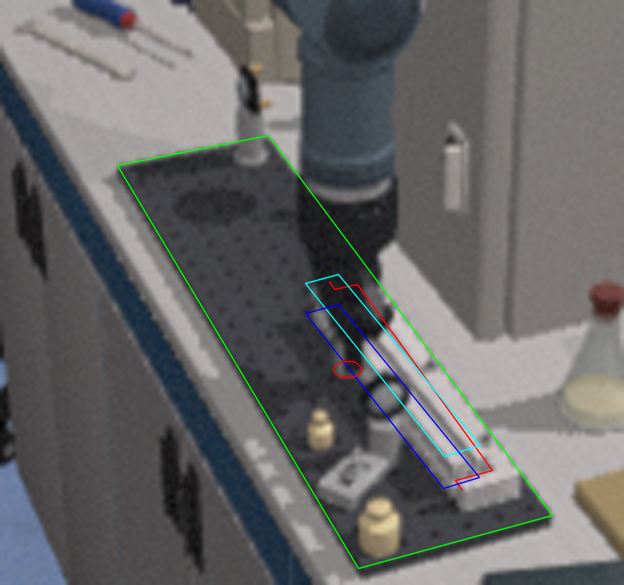

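>>> send_rows --deltas '[{"x": 0.1,"y": 0.2,"z": 0,"rx": 0,"ry": 0,"rz": 0,"hand": 1},{"x": 0.1,"y": 0.4,"z": 0,"rx": 0,"ry": 0,"rz": 0,"hand": 1},{"x": 0.1,"y": 0.6,"z": 0,"rx": 0,"ry": 0,"rz": 0,"hand": 1},{"x": 0.1,"y": 0.8,"z": 0,"rx": 0,"ry": 0,"rz": 0,"hand": 1},{"x": 0.1,"y": 0.8,"z": 0,"rx": 0,"ry": 0,"rz": 0,"hand": 1}]'

```text
t: 15.7
eef_pos: [0.5084, -0.1551, 0.0252]
tcp_rot: [[-0.0, 1.0, -0.015], [0.0, -0.015, -1.0], [-1.0, -0.0, -0.0]]
ft_force: [-0.6, -0.3, -0.8]
grip_width: 0.004
```

```bash
python3 look.py 12 top .028 -.13 0.5
```

```text
tcp board [ 0.0051 -0.098 ] z 0.025160881194774214 F [-0.5649 -0.2984 -0.8358] t 15.7
top [(0.68, [336.6, 239.8, 414.4, 273.1], 420)]
 rail centre board [ 0.0296 -0.132 ] th 0.29403119053247884 err 0.5272578771466991 R [ 0.0303 -0.257 ] L [ 0.029 -0.007]
```

View pics/top_12.png

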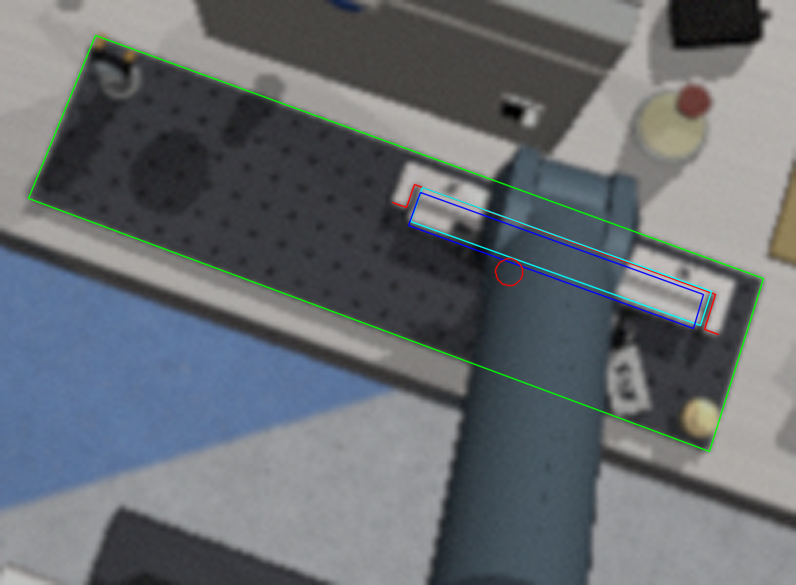

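>>> send_rows --deltas '[{"x": 0,"y": 0.1,"z": 0,"rx": 0,"ry": 0,"rz": 0,"hand": 1},{"x": 0,"y": 0.1,"z": 0,"rx": 0,"ry": 0,"rz": 0,"hand": 1}]'

```text
t: 16.0
eef_pos: [0.5084, -0.1551, 0.0252]
tcp_rot: [[-0.002, 1.0, -0.015], [0.0, -0.015, -1.0], [-1.0, -0.002, -0.0]]
ft_force: [-2.8, -0.0, 2.5]
grip_width: -0.006
```

>>> send_rows --deltas '[{"x": 0,"y": 0.1,"z": 0,"rx": 0,"ry": 0,"rz": 0,"hand": 1},{"x": 0,"y": 0.1,"z": 0,"rx": 0,"ry": 0,"rz": 0,"hand": 1}]'

```text
t: 16.2
eef_pos: [0.5084, -0.1552, 0.025]
tcp_rot: [[-0.004, 1.0, -0.015], [-0.0, -0.015, -1.0], [-1.0, -0.004, 0.0]]
ft_force: [-5.2, 1.1, 3.1]
grip_width: 0.0
```

>>> send_rows --deltas '[{"x": 0,"y": -1,"z": 0,"rx": 0,"ry": 0,"rz": 0,"hand": 1},{"x": 0,"y": -3,"z": -1,"rx": 0,"ry": 0,"rz": 0,"hand": 1},{"x": -3,"y": -5,"z": -4,"rx": 0,"ry": 0,"rz": 0,"hand": 1},{"x": -6,"y": -6,"z": -8,"rx": 0,"ry": 0,"rz": 0,"hand": 1},{"x": -8,"y": -6,"z": -12,"rx": 0,"ry": 0,"rz": 0,"hand": 1},{"x": -8,"y": -6,"z": -16,"rx": 0,"ry": 0,"rz": 0,"hand": 1},{"x": -8,"y": -6,"z": -20,"rx": 0,"ry": 0,"rz": 0,"hand": 1},{"x": -8,"y": -6,"z": -23,"rx": 0,"ry": 0,"rz": 0,"hand": 1},{"x": -8,"y": -6,"z": -24,"rx": 0,"ry": 0,"rz": 0,"hand": 1}]'

```text
t: 17.1
eef_pos: [0.4545, 0.0901, 0.1063]
tcp_rot: [[0.004, 1.0, -0.008], [0.003, -0.008, -1.0], [-1.0, 0.004, -0.003]]
ft_force: [0.3, -0.0, 0.4]
grip_width: 0.001
```

```bash
python3 look.py 13 top,side .03 -.13 0;python3 - <<'E'
import cv2
im=cv2.imread("pics/raw_top_13.png");cv2.imwrite("pics/z13t.png",cv2.resize(im[220:300,325:435],None,fx=7,fy=7,interpolation=cv2.INTER_CUBIC))
im=cv2.imread("pics/raw_side_13.png");cv2.imwrite("pics/z13s.png",cv2.resize(im[210:290,285:375],None,fx=7,fy=7,interpolation=cv2.INTER_CUBIC))
E
```

```text
tcp board [-0.0525  0.1464] z 0.1062660100465883 F [ 0.295  -0.0205  0.3954] t 17.1
top [(0.7, [336.2, 240.2, 411.6, 273.4], 826)]
 rail centre board [ 0.0298 -0.1307] th -0.2683573555275532 err 0.2694309141568293 R [ 0.0292 -0.2557] L [ 0.0304 -0.0057]
side [(0.25, [302.6, 222.0, 342.9, 278.2], 668)]
 rail centre board [ 0.0305 -0.1227] th -0.8697300113610071 err 0.45808319238528983 R [ 0.0286 -0.2477] L [0.0324 0.0023]
```

View pics/z13t.png

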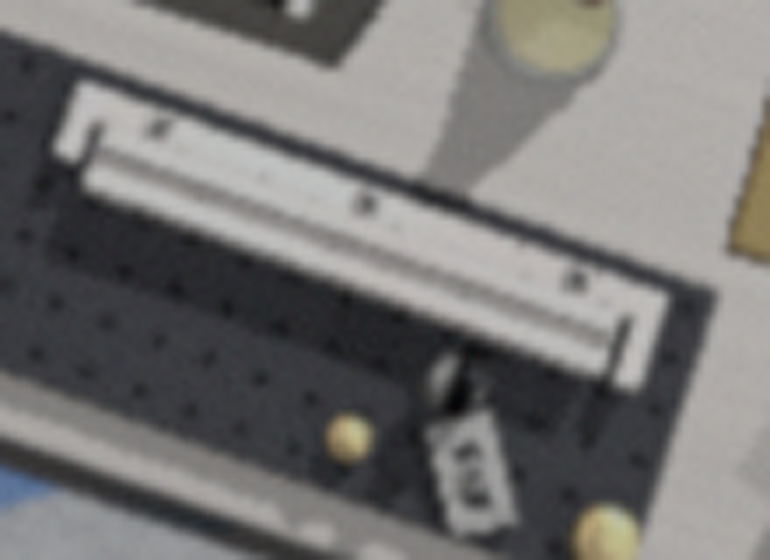

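View pics/z13s.png

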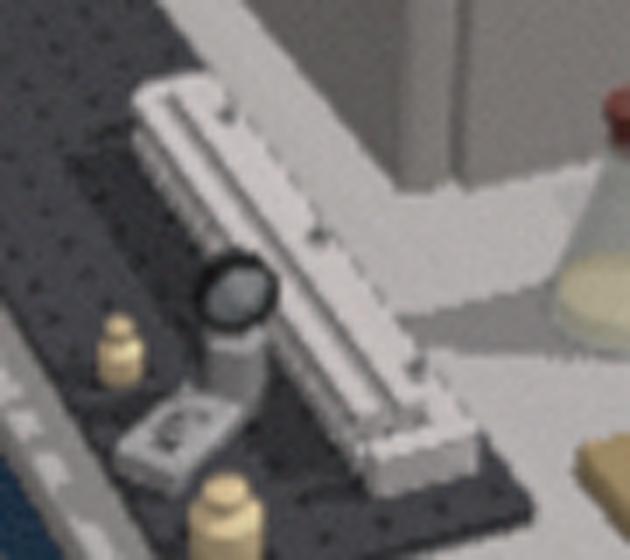

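View pics/top_13.png

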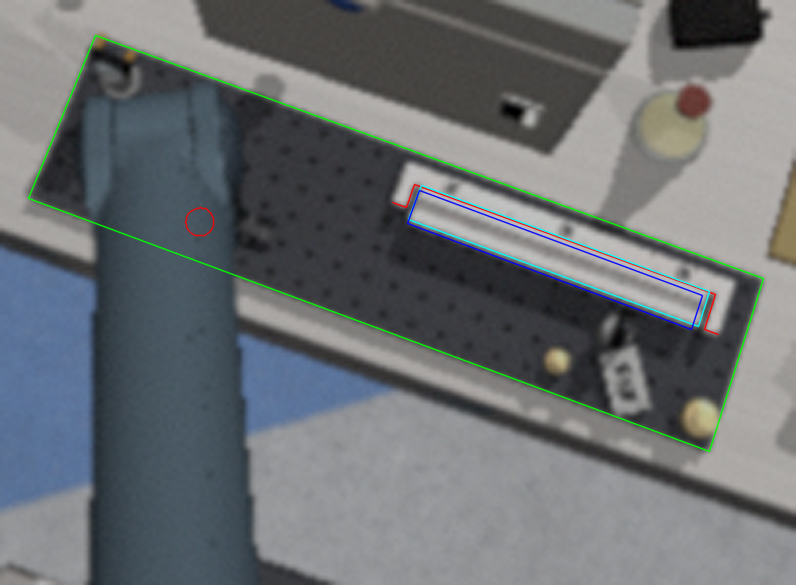

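Run:
```python
from station import env
s=env.observe();print(s["t"],s["eef_pos"],s["ft_force"]);print(env.finish_job())
```

```text
17.3 [0.4539054  0.08412365 0.10511997] [-0.36674875 -0.1751565   0.4687608 ]
the job is handed in; nothing more can be done
None
```

I pushed the rail into its bay and handed the job in at about 17 s. My last checks say it is seated flush.

**What I did:**
1. I pushed on the front face to turn the rail to about 5.7°, right end forward.
2. I pushed on its left end face and slid it along its axis, so its right end went behind the post with about 7 mm of estimated clearance.
3. I pushed just left of its middle to swing the left end in.

Every push was made with the shut fingertips, and the largest horizontal force at the tool was about 5 N, when the rail met the fence.

**Last checks:**
- **Top camera, arm clear:** the rail's middle is at board x = 29.8 mm and y = -130.7 mm, against a target of 30 and -131. The right end is at x = 29.2 mm, the left end at 30.4 mm, and the angle is -0.3°. The gaps at the two ends look equal.
- **Push force:** the last two push commands raised the push to about 5 N without moving the tool. That fits both ends touching the fence.
- **Other objects:** the post, weights, flask and mirror post look untouched in the pictures. I did not measure them, and I did not look at the other loose items in the final pictures.

**What disagreed:** the side camera put the rail about 8 mm further left (y = -122.7 mm) and at -0.9°. Its view of the right end is blocked by the end stop and the lens mount, and its score was low (0.25), so I trusted the top view.

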